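# Clamp a centrifuge bucket in the bench vise and lever its stuck cap loose

## Task

The sealing cap of the centrifuge bucket standing in the bench vise is stuck. Crank the vise shut until the bucket is held tight between both jaws, then lever the cap's front edge up by half a centimetre or more: pry bar into the slot under the cap, over the bucket's front lug as the fulcrum, handle pushed down. Leave the cap on and the bucket clamped and upright, lay the pry bar back down on the worktop, and do not disturb the log book, stapler, screw cap or marker.

Things in the scene. Friction and masses are not known exactly. Their poses are not given: they have to be found in the camera images.
- vise: grey cast bench vise, fixed. Origin on the worktop under the bed; y axis along the screw, toward the crank; x away from the operator, z up. Bed (flat rails) at z = 100 mm. Fixed jaw: rubber face in the plane y = -35 mm, looking to +y. Jaws 98 mm wide (x), tops at z = 147 mm. Screw axis: along y at x = 0, z = 84 mm. The nut block ends at y = 112 mm, 106 mm high
- jaw: movable jaw of the vise, slides along the vise's y. Origin in the middle of its rubber gripping face, at bed height (its axes are those of the vise); y of this origin in the vise frame + 35 mm = jaw opening, about 92 mm at the start
- crank (a joint): angle of the vise crank, rad; 0 = arm straight up, starts within +-0.9. It grows clockwise as seen from the crank's end and so closes the jaw by 15 mm a turn; screw and crank travel with the jaw. At angle a the grip is at x = -42 sin a, z = 84 + 42 cos a (mm, vise frame). It takes about 8 N at the grip, more as the jaw squeezes the bucket; the screw holds the squeeze when let go
- crank_grip (a point): middle of the black crank grip, a freely turning sleeve 18 mm in diameter and 70 mm long, parallel to the vise's y axis; the crank arm is 48 mm from this point toward the vise, the sleeve ends 30 mm beyond it on the other side. It is 144 mm further along the vise's y axis than the jaw's gripping face, and moves along with it
- bucket: loose aluminium centrifuge bucket standing on the vise bed between the jaws, some mm clear of both and up to 4 degrees askew. Origin in the middle of its underside, z up, x to its back. Body 84 (x) by 64 (y, the width the jaws take) by 54 mm high. Above the lugs a neck, front wall at x = -39 mm, carries the cap. About 0.55 kg
- lug_edge (a point): top of the outer edge of the bucket's front lug, a flat tongue 46 mm wide and 6 mm thick that reaches out to x = -66 mm, top at z = 60 mm (bucket frame): the fulcrum. The slot between lug and cap is 9 mm high and open at the front; from this edge it is 12 mm to the cap's edge and 27 mm to the neck's wall
- cap (a joint): how far the grey cap of the bucket has been tilted up, rad: 0 = pressed fully home. The front edge comes up first, the back edge stays (pivot at the bucket's x = +50 mm, z = 69 mm), so 0.01 is 1 mm of lift at the front edge; it goes to 0.14. About 14 N upward at the front edge are needed, and it stays where it is left
- cap_lip (a point): middle of the lower front edge of the cap (cap 108 x 74 x 8 mm, its underside at z = 69 mm in the bucket frame, front edge at x = -54 mm)
- bar: pry bar, loose, lying on the worktop, flat underside. Origin on the underside where the blade leaves the handle; x axis along the bar to the blade's tip. Black handle, x = -105 to 0 mm, 20 mm wide, 18 mm high; steel blade, x = 0 to 70 mm, 18 mm wide, 4 mm thick, flush with the underside. 0.15 kg, centre of mass at about x = -20 mm
- log_book: brown log book, 210 x 152 x 13 mm, on the worktop at the left, bystander; origin in the middle of its underside
- stapler: small black stapler, 32 x 120 x 28 mm, on the worktop at the left, bystander; origin in the middle of its underside
- screw_cap: white screw cap, 50 mm in diameter, 18 mm high, behind the vise, bystander; origin in the middle of its underside
- marker: black marker pen, 14 x 140 x 16 mm, at the right front of the worktop, bystander; origin in the middle of its underside

How it is judged:
By the outcome, as a careful person would: the job done as asked, in the order asked, and still so for the second after the job is handed in, with the robot touching nothing.
It also fails if it takes over 70 s, if anything falls off the work surface, if the arm or the gripper's body presses on something with over 40 N, if the wrist force passes 120 N, or if a joint passes its speed limit or range.

## Robot

A 7-joint arm with a two-finger parallel gripper is mounted at the origin on a cart in front of the work surface, level with it; the furniture and walls round the work are solid. World frame = base frame: x ahead of the robot, y to its left, z up, the work surface at z = 0. Lengths are in m, angles in rad, forces in N, time in s.
With the tool pointing down it reaches from about 0.4 to 0.85 m from the base axis. Payload 10.4 kg.
Tool frame: the origin (TCP) lies at the very end of the fingers, on their centre line; the grasp point (between the pads) lies 19 mm behind it; z points along the fingers, x is the direction in which the jaws open and shut, and the axes are right-handed (so a half turn about z gives the same grasp; the last joint's range is limited). The gripper opens to 85 mm and grips with 20 to 120 N. Pads are 22 mm wide; open, the fingers measure 114 mm over their backs; the gripper's body (76 mm by 85 mm) begins 54 mm behind the grasp point. The pads swing forward as they close: fully open they stand 13 mm farther back than shut.
Start: joints at [1.27, 0.332, -0.065, 1.46, 0.022, 1.35, -0.088], TCP at [0.171, -0.601, 0.231] pointing down, gripper open.
Joint ranges: [-2.6, 2.6], [-0.5, 2.12], [-1.47, 1.34], [0.16, 2.42], [-1.27, 4.41], [0.06, 2.06], [-2.6, 2.6]. Speed limits (rad/s): [2.22, 2.22, 2.79, 2.79, 3.14, 3.14, 3.14].

## Interface

Orientations are given as a unit quaternion [x, y, z, w].
In Python, from station import read_state, snapshot, camera_info, hand_in, boxes_of, mark_of gives the robot as it stands. The module is installed in compiled form; this text tells all that it offers.
- The arm moves only by the tool move_arm, never from a script. Its argument "steps" is a list that holds one entry, the list of rows, each a list of 5 numbers: the shift along the world's x, y, z in mm, then the turn about the world's z in degrees, then the finger opening in mm, from 0 to 85.4. In form: [[[tx, ty, tz, turn, gripper], ...]]. A call has 1 to 12 rows; each row shifts and turns the commanded pose from where the row before left it; what a row does not reach is not made up. A row lasts 1/10 s, in which the tool goes at most 50 mm and 8.59 degrees, less where a joint would pass 70% of its speed; a pose out of reach is approached as far as the arm can. A call is refused whole if a number of a shift passes 50 or a number of a turn 8.59, either way. A call with a gripper value outside its range is refused whole. The fingers move at their own pace and stop on an object; "grip_force" is the grip in N (left out, the last holds). Time passes only in rows, so rows that do not move let the fingers close. It gives the time, the measured TCP pose, the force and the opening at its end, in the units of the state.
- read_state(): the state, without advancing time (a new reading comes with each control period).
- snapshot(name): name is "side" or "top"; returns (picture, depth): 384x512x3 uint8, red, green, blue; 384x512 float32, m along the optical axis (not along the pixel's ray), 0 where there is no reading.
- camera_info(name): a dict with "mtx" (3x3 intrinsics, pixels), "T" (4x4, takes a point from camera to world coordinates). Camera axes: x right, y up, looking along -z (the intrinsics and any distortion apply to the point x, -y, -z); pixel columns grow to the right and rows downward; lengths in m; the calibration is good to about 2 mm. A picture is of the moment at which its call begins. camera_info takes no time and is no camera call.
- hand_in(): hands the job in, once; it reports no verdict.
Trained networks look in the newest picture that a camera, given by its name, has taken for a name from the list of things; names that differ only in an ending like _2 or _b are one class to them, and where a whole thing is asked for, a point or a joint stands for the part that bears it (a point fixed in the world has none). Each returns a list of dicts, best first, with "score" (0 to 1); they miss things now and then, are a little off and sometimes report something else, mostly with a low value. They report only what shows in the picture. A call takes as long as a camera call.
- boxes_of(camera, target): "location" ([column, row] as shares, 0 to 1, of the picture: columns of its width, rows of its height, amid what is visible of it).
- mark_of(camera, target): "location" ([column, row] as shares, 0 to 1, of the picture: columns of its width, rows of its height: a listed point, or the origin of a listed thing).
The state is a dict: "time_s": time; "q": joint angles; "joint_vel": joint speeds; "joint_torque": joint torques, N m; "tcp_pos": TCP position; "orientation": TCP orientation; "ft_force": force on the tool from outside, world axes, zero at the start; "torque": the same for the moment, N m; "finger_gap": finger opening in m.
Only numpy, scipy, OpenCV 4.12 (cv2) and the standard library are available. Lean on these libraries where they do the work, as an engineer would, in place of code of your own. Each camera call takes 0.05 s, during which the arm holds its last target.

## Working session

There is one attempt and no reset: what is moved stays moved. The work goes in short steps, Python scripts to look and compute and a tool call to move; the robot and the scene stay as the last step left them, time stands still between calls to the robot, and variables do not carry over. Pictures are saved under pics/ and viewed, and the job is handed in when it is done.

Besides the shell and the picture viewer there is one more tool, called in YAML: its name, and indented under it one key for each argument. move_arm: Moves the arm, as the interface text tells. Its arguments: {"type":"object","properties":{"steps":{"type":"array","items":{"type":"array","items":{"type":"array","items":{"type":"number"}}}},"grip_force":{"type":"number"}},"required":["steps"]}

I'll start by looking at the scene.

```bash
mkdir -p pics
cat > h.py <<'E'
import numpy as np, cv2
from station import *
def pic(name,fn):
    im,d=snapshot(name); cv2.imwrite('pics/'+fn+'.png',cv2.cvtColor(im,cv2.COLOR_RGB2BGR)); np.save('pics/'+fn+'_d.npy',d); return im,d
def ray(cam,u,v):
    ci=camera_info(cam);K=np.array(ci['mtx']);T=np.array(ci['T'])
    p=np.linalg.inv(K)@[u,v,1]
    d=T[:3,:3]@np.array([p[0],-p[1],-1.0]); return T[:3,3],d
def at_z(cam,u,v,z):
    o,d=ray(cam,u,v); return o+d*(z-o[2])/d[2]
def at_d(cam,u,v,dep):
    o,d=ray(cam,u,v); return o+d*dep
def proj(cam,P):
    ci=camera_info(cam);K=np.array(ci['mtx']);T=np.array(ci['T'])
    c=T[:3,:3].T@(np.array(P)-T[:3,3]); c=np.array([c[0],-c[1],-c[2]]); q=K@c; return q[:2]/q[2]
def cloud(cam,d):
    ci=camera_info(cam);K=np.array(ci['mtx']);T=np.array(ci['T'])
    v,u=np.mgrid[:d.shape[0],:d.shape[1]]
    x=(u-K[0,2])/K[0,0]*d;y=(v-K[1,2])/K[1,1]*d
    P=np.stack([x,-y,-d],-1)@T[:3,:3].T+T[:3,3]; P[d==0]=np.nan; return P
E
python3 - <<'E'
from h import *
print({k:v for k,v in read_state().items()})
for c in('side','top'):
    pic(c,c+'0'); ci=camera_info(c); print(c,{k:np.round(v,3).tolist() if not isinstance(v,str) else v for k,v in ci.items()})
    for t in ['vise','jaw','crank_grip','bucket','lug_edge','cap_lip','bar','log_book','stapler','screw_cap','marker']:
        m=mark_of(c,t)[:2]; print(c,t,[(round(x['score'],2),np.round(np.array(x['location'])*[512,384],1).tolist()) for x in m])
E
```

```text
{'time_s': 0.0, 'q': array([ 1.27041578,  0.33289967, -0.06471178,  1.46094052,  0.02159751,
        1.34988572, -0.08847063]), 'joint_vel': array([-0.00080015,  0.00188129, -0.00035659,  0.00033647,  0.00012797,
       -0.00162149,  0.00080652]), 'joint_torque': array([ 1.11844274e-03, -6.25439858e+01,  5.00504114e-02, -3.91610706e+01,
        1.64298539e-02,  9.77664837e-03, -7.68621646e-06]), 'tcp_pos': array([ 0.17128948, -0.60068316,  0.23049898]), 'orientation': array([ 7.98210464e-01, -6.02378235e-01, -5.91193249e-04, -4.09023961e-04]), 'ft_force': array([-1.27944134,  0.43746683,  0.08526033]), 'torque': array([-0.01174904, -0.0236797 , -0.00797191]), 'finger_gap': 0.08524659041147845}
side {'mtx': [[347.812, 0.0, 260.742], [0.0, 347.812, 192.282], [0.0, 0.0, 1.0]], 'T': [[0.993, 0.054, -0.105, 0.439], [-0.117, 0.561, -0.82, -0.779], [0.015, 0.826, 0.563, 0.699], [0.0, 0.0, 0.0, 1.0]]}
side vise [(0.9, [271.6, 247.5])]
side jaw []
side crank_grip [(0.67, [253.9, 172.8]), (0.25, [221.0, 363.0])]
side bucket [(0.79, [271.6, 216.7]), (0.21, [213.9, 185.8])]
side lug_edge [(0.66,
[... 169 characters left out ...]
16.9])]
side stapler []
side screw_cap []
side marker [(0.63, [222.2, 362.0]), (0.18, [248.1, 208.4])]
top {'mtx': [[356.47, 0.0, 254.098], [0.0, 356.47, 198.18], [0.0, 0.0, 1.0]], 'T': [[0.025, 0.983, -0.183, 0.323], [-1.0, 0.026, 0.003, 0.05], [0.007, 0.183, 0.983, 1.396], [0.0, 0.0, 0.0, 1.0]]}
top vise [(0.89, [276.2, 200.6])]
top jaw [(0.58, [265.3, 202.2])]
top crank_grip [(0.54, [229.1, 203.9])]
top bucket [(0.61, [281.6, 200.1])]
top lug_edge [(0.59, [286.2, 215.1])]
top cap_lip [(0.75, [280.4, 170.3]), (0.63, [282.2, 211.2])]
top bar [(0.64, [309.8, 244.9])]
top log_book [(0.7, [145.9, 226.6])]
top stapler []
top screw_cap [(0.66, [282.7, 169.7])]
top marker [(0.48, [365.2, 239.4])]
```

View pics/side0.png

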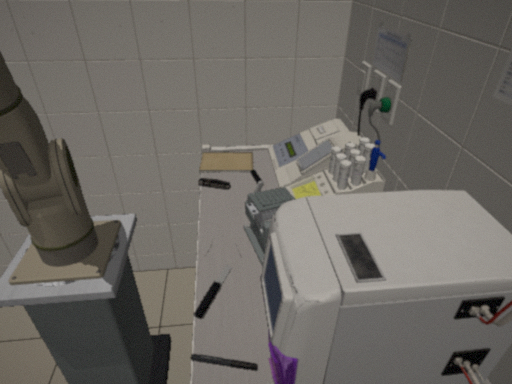

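View pics/top0.png

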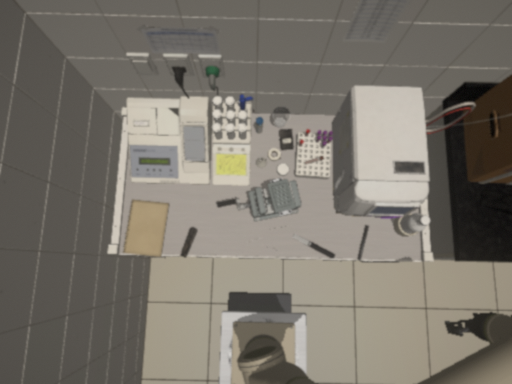

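Run:
```python
import cv2
a=cv2.imread('pics/top0.png'); cv2.imwrite('pics/top0c.png',cv2.resize(a[155:265,205:345],None,fx=5.5,fy=5.4,interpolation=cv2.INTER_CUBIC))
a=cv2.imread('pics/side0.png'); cv2.imwrite('pics/side0c.png',cv2.resize(a[150:330,180:320],None,fx=5,fy=3.3*1,interpolation=cv2.INTER_CUBIC) if 0 else cv2.resize(a[155:275,190:320],None,fx=5,fy=5,interpolation=cv2.INTER_CUBIC))
```

```text
(no output)
```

View pics/top0c.png

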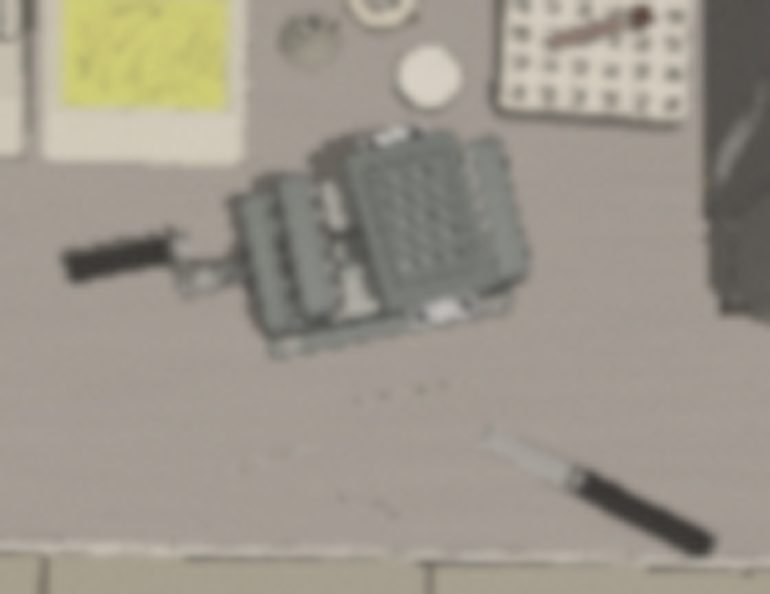

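View pics/side0c.png

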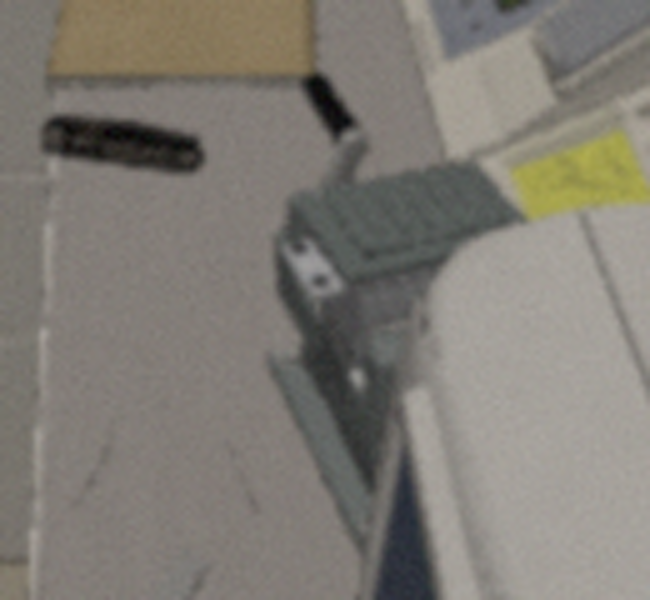

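Run:
```python
from h import *
d=np.load('pics/top0_d.npy'); P=cloud('top',d)
np.set_printoptions(linewidth=250)
print((P[178:222:1,216:304:2,2]*1000).round().astype(int))
print(P[200,281], P[203,228])
m=(P[170:225,205:310,2]>.172); q=P[170:225,205:310][m]; print('cap',len(q),q.mean(0)); 
print(cv2.minAreaRect((q[:,:2]*1000).astype(np.float32)))
d=np.load('pics/side0_d.npy'); S=cloud('side',d)
for v in range(150,290,4): print(v,(S[v,196:300:4,2]*1000).round())
for n,u,v in[('handle end',205+712/5.5,155+545/5.4),('join',205+578/5.5,155+478/5.4),('tip',205+488/5.5,155+432/5.4),('screwcap',205+430/5.5,155+77/5.4)]:
    print(n,u,v,at_z('top',u,v,0.012 if n!='tip' else .004))
```

```text
[[34 41 38 ...  0  3 -1]
 [35 33 37 ... -1 -6  7]
 [30 31 32 ...  5  3 -3]
 ...
 [-1 -6 -1 ... -2 -5 -3]
 [ 0  1  0 ... -1 -2 -6]
 [ 4  1  2 ...  2 -3 -3]]
[ 0.54497534 -0.04687613  0.1803635 ] [0.53830104 0.13989973 0.12932627]
cap 615 [ 0.5607226  -0.04775258  0.17914077]
((562.2894897460938, -47.8383903503418), (108.09063720703125, 73.59943389892578), 16.603158950805664)
150 [-39. -38.  13.   9.   7.   4.   2.   5.   2.   1.   2.   1.   2.   1.   0.   0.  -0.   0.  27.  34.  43.  47.  56.  60.  68.  73.]
154 [-58. -60.  11.   8.   9.  12.   7.   8.  11.   6.  10.  10.   6.   9.  10.  -1.  -2.  -1.  -1.  33.  38.  44.  51.  59.  63.  70.]
158 [-81. -83.   7.  12.   8.  12.  10.   5.   9.   9.   7.  10.   8.   9.  11.  -0.  -3.  -3.  -1.  29.  36.  43.  50.  58.  62.  66.]
162 [ -98. -103.   10.   11.    9.    9.   12.    8.    9.    7.    9.    9.   10.    9.    6.   -3.    0.   -1.   -1.   28.   32.   40.   45.   52.   60.   77.]
166 [-119.    9.    9.   11.    8.   11.   10.   11.    9.    8.   11.    9.   11.    8.    9.    0.   -3.    0.    1.   -2.   33.   40.   42.   47.   60
[... 4311 characters left out ...]
 171. 211. 237. 261. 283. 307. 308. 309. 315. 318.]
282 [ -3.  -1.   0.   0.  -1.  14.  14.  -1.  -1.   2.  -1.  -2.   0.  -1.  -1.  -1.   1. 205. 232. 257. 280. 306. 308. 309. 313. 316.]
286 [  0.  -1.  -0.   0.  19.  17.  -1.  -1.   1.  -2.   1.  -2.   0.   2.   1.  -2.  -3. 201. 228. 252. 274. 304. 307. 308. 312. 316.]
handle end 334.4545454545455 255.92592592592592 [ 0.36296639 -0.26797566  0.012     ]
join 310.0909090909091 243.51851851851853 [ 0.40793895 -0.17454382  0.012     ]
tip 293.72727272727275 235.0 [ 0.43982853 -0.11210594  0.004     ]
screwcap 283.1818181818182 169.25925925925927 [ 0.70127769 -0.06764155  0.012     ]<stdin>:4: RuntimeWarning: invalid value encountered in cast
```

Run:
```python
from h import *
import sys
np.set_printoptions(linewidth=300,threshold=sys.maxsize)
ims=[];D=[]
for i in range(1):
    pass
d=np.load('pics/top0_d.npy'); P=cloud('top',d)
Z=np.nan_to_num(P[180:222,216:304,2]*1000).round().astype(int)
print('      ',' '.join('%3d'%u for u in range(216,304,1)))
for i,r in enumerate(Z): print(180+i,' '.join('%3d'%x for x in r))
```

```text
216 217 218 219 220 221 222 223 224 225 226 227 228 229 230 231 232 233 234 235 236 237 238 239 240 241 242 243 244 245 246 247 248 249 250 251 252 253 254 255 256 257 258 259 260 261 262 263 264 265 266 267 268 269 270 271 272 273 274 275 276 277 278 279 280 281 282 283 284 285 286 287 288 289 290 291 292 293 294 295 296 297 298 299 300 301 302 303
180  30  33  31  31  32  31  31  33  36  36  31  33  32  32  31  35  34  34  37  36  29  36  39  36  35  33  32  33  34  31  33  37  30  33   4  -3  -4 -11   0   0  -2   1  -3  -1   3  -3  -4  -2   4  -1  -1   4  -6  -2  -5   3 156 159 160 157 159 161 161 163 156 170 177 175 174 177 172 178  -1  -5  -4   0   0  -1  -1   3   0  -2   5   2   3  -8  -3 -10
181  33  29  30  37  34  31  31  34  32  35  40  33  32  29  37  30  29  36  34  34  30  35  28  39  32  33  34  34  31  30  29  32  34  35  -3  -3  -2   0   0   6  -4   0  -2  -3   2  -7  -1   0   4   0  -4  -5  -4   2 157 161 159 159 158 159 161 172 177 174 174 179 174 175 179 178 173 181  -9   1   0 137 137 137 141 139  -5  -4  -6  -1   2  -4   0  -4
182  31  25  32  27  30  34  36  26 
[... 13503 characters left out ...]
   1  -2   0  -1   2   1  -1  -4  -2  -3   5   0  -4   3  -1  -3   0  -4  -4  -1   0  -6  -2  -1   0  -7  -4   4   1   0  -4   7   1  -1  -2   2  14  19  17  14  14  11  10  14  -1  -3  -5  -6   0   6  -5  -3  -2  -1  -2   0  -7  -1  -3  -4   2  -6   0  -2   1  -1  -1   0  -3  -2   1  -2  -4   4   0  -1 -11  -1  -1   1  -1  -2  -2  -5  -6   0
221   4  -3   1  -4   2   2   1  -1   2  -6  -5  -4  -3  -1   4   0   0  -5  -5   1  -1   1  -2  -5  -3  -1   1  -2  -1  -6  -1  -2  -3  -3  -4  -3  -3   1  -3  10   7   1  -2  -4  -4  -3  -3   2  -3   2  -2   3   0  -7  -2  -5   0  -4  -6  -5   0   1  -1  -4  -3   4  -2   2   0  -1   1   4  -3   1  -6  -5  -5   1  -6   2   1  -2   2  -2  -3  -4  -3  -1
```

```bash
cat > fit.py <<'E'
from h import *
def segs(d,verbose=True):
    P=cloud('top',d)[165:235,205:312]; Z=P[...,2]; Q=P.reshape(-1,3); out={}
    cap=(Z>.167); 
    def rect(mask,name):
        m=mask.astype(np.uint8); n,l,st,c=cv2.connectedComponentsWithStats(m,connectivity=4)
        if n<2: return None
        k=1+np.argmax(st[1:,4]); p=P[l==k]; r=cv2.minAreaRect((p[:,:2]*1000).astype(np.float32)); 
        a=r[2]; s=r[1]
        out[name]=(np.array(r[0]),s,a,len(p),p)
        if verbose: print(name,np.round(r[0],1),np.round(s,1),round(a,1),len(p),'mean',np.round(p.mean(0)*1000,1))
    u=np.arange(205,312)[None,:]*np.ones((70,1)); v=np.arange(165,235)[:,None]*np.ones((1,107))
    rect(cap,'cap')
    rect((Z>.133)&(Z<.155)&(u<272),'mjaw')
    rect((Z>.09)&(Z<.115)&(u<262)&(u>247),'nut')
    rect((Z>.132)&(Z<.15)&(u>280),'fjaw')
    rect((Z>.15)&(Z<.168)&(v>200),'lug')
    rect((Z>.15)&(Z<.168)&(v<190),'lugback')
    rect((Z>.115)&(u<246),'grip')
    return out
E
python3 - <<'E'
from fit import *
segs(np.load('pics/top0_d.npy'))
import numpy as np
P=cloud('top',np.load('pics/top0_d.npy'))
# base plate front edge
Z=P[...,2]; m=(Z>.008)&(Z<.03); u=np.arange(512)[None]*np.ones((384,1)); v=np.arange(384)[:,None]*np.ones((1,512))
p=P[m&(u>240)&(u<300)&(v>206)&(v<225)]; print(cv2.minAreaRect((p[:,:2]*1000).astype(np.float32)))
p=P[(Z>.009)&(u>285)&(u<345)&(v>225)&(v<262)]; print('bar',len(p),cv2.minAreaRect((p[:,:2]*1000).astype(np.float32)))
E
```

```text
cap [562.4 -47.8] [108.3  73.6] 16.6 639 mean [560.8 -47.7 178.8]
mjaw [550.3  20.9] [97.5 28.7] 13.2 212 mean [549.1  21.  143.6]
nut [542.8  50.8] [98.2 37.4] 16.1 192 mean [541.6  47.6 102. ]
fjaw [ 578.  -101.1] [96.6 26.8] 15.3 183 mean [ 578.5 -101.   140.2]
lug [505.4 -64.5] [13.8 45.2] 15.5 52 mean [505.3 -64.8 158.8]
lugback [621.4 -30.8] [ 8.2 44.8] 16.6 29 mean [621.  -30.4 158.5]
grip [540.1 141.8] [19.4 86.2] 12.8 119 mean [539.  141.4 127.4]
((514.3929443359375, -41.52723693847656), (13.723443031311035, 176.61740112304688), 13.69903564453125)
bar 147 ((396.74664306640625, -195.21865844726562), (159.10699462890625, 21.096385955810547), 62.908287048339844)
```

Run:
```python
from h import *
P=cloud('top',np.load('pics/top0_d.npy'))
Z=P[...,2]; m=(Z>.03)&(P[...,1]<-.1)&(P[...,1]>-.75)&(P[...,0]>.15)&(P[...,0]<.6)
for y in np.arange(-.7,-.1,.05):
    mm=m&(abs(P[...,1]-y)<.025); 
    if mm.any(): q=P[mm]; i=q[:,0].argmin(); print(round(y,2),len(q),q[i],q[:,2].max())
print(at_z('top',229.1,203.9,.122))
print('all>.2 near vise', P[(Z>.2)&(P[...,1]>-.2)&(P[...,1]<.3)&(P[...,0]>.3)&(P[...,0]<.9)].shape)
mk=P[(Z>.006)&(P[...,1]>-.55)&(P[...,1]<-.25)&(P[...,0]>.3)&(P[...,0]<.5)&(Z<.03)]; print(len(mk),mk.min(0),mk.max(0))
```

```text
-0.7 1617 [ 0.35266388 -0.67857576  0.15981038] 0.1737609133742104
-0.65 697 [ 0.18362713 -0.64097299  0.25259485] 0.3158540768055116
-0.6 241 [ 0.17403056 -0.57558727  0.33425287] 0.5041187070705951
-0.55 1161 [ 0.15007593 -0.56496886  0.42217745] 0.5708814864937635
-0.5 634 [ 0.15304868 -0.47650813  0.63670236] 0.6373013502510716
-0.45 1012 [ 0.15011502 -0.43095469  0.62887006] 0.6424511126958009
-0.4 673 [ 0.15002697 -0.42469251  0.62910777] 0.6291077718965201
-0.35 666 [ 0.49771931 -0.36062577  0.20189684] 0.33790053006077114
-0.3 692 [ 0.50062947 -0.30535291  0.17030371] 0.338123611409719
-0.25 617 [ 0.51368882 -0.27405823  0.17142568] 0.33545977844766295
[0.5363473  0.13631366 0.122     ]
all>.2 near vise (392, 3)
197 [ 0.3535504  -0.54631012  0.00600179] [ 0.49958073 -0.25019638  0.0299427 ]
```

move_arm:
  steps:
    - [[27,45,2,7.26,85],[27,45,2,7.26,85],[27,45,2,7.26,85],[27,45,2,7.26,85],[27,45,2,7.26,85],[27,45,2,7.26,85],[22,45,0,7.26,85],[22,45,0,7.26,85],[22,45,0,7.26,85],[22,45,0,7.26,85],[22,45,0,7.26,85],[22,45,0,7.26,85]]
  grip_force: 60

```text
time_s: 2.4
tcp_pos: [0.458, -0.0726, 0.2432]
orientation: [0.993, 0.116, 0.0, 0.0]
ft_force: [1.7, -0.6, 0.8]
finger_gap: 0.085
```

Run:
```python
from h import *
print(at_z('side',253.9,172.8,.122), at_z('side',190+318/5,155+80/5,.122),at_z('side',190+350/5,155+135/5,.122))
```

```text
[0.53775309 0.17264078 0.122     ] [0.53792753 0.18392787 0.122     ] [0.55089382 0.1164109  0.122     ]
```

move_arm:
  steps:
    - [[15,43,0,0,85],[15,43,0,0,85],[14,44,-10,0,85],[14,44,-20,0,85],[14,45,-30,0,85],[0,0,-40,0,60],[0,0,-40,0,50],[0,0,0,0,40],[0,0,0,0,30]]

```text
time_s: 3.3
tcp_pos: [0.5292, 0.1402, 0.1071]
orientation: [0.994, 0.114, 0.001, -0.001]
ft_force: [6.8, 2.9, -0.0]
finger_gap: 0.0303
```

Run:
```python
from h import *
pic('side','side1'); pic('top','top1'); a=cv2.imread('pics/side1.png'); cv2.imwrite('pics/side1c.png',cv2.resize(a[120:240,190:320],None,fx=5,fy=5,interpolation=cv2.INTER_CUBIC))
a=cv2.imread('pics/top1.png'); cv2.imwrite('pics/top1c.png',cv2.resize(a[155:265,205:345],None,fx=5.5,fy=5.4,interpolation=cv2.INTER_CUBIC))
s=read_state(); print(s['tcp_pos'],s['finger_gap'],s['ft_force'],s['q'])
```

```text
[0.52956049 0.14018898 0.10834036] 0.029735237521923998 [4.50605923 2.70122419 0.47367728] [ 0.34460227  0.37910871 -0.81312642  1.78171663  0.30527641  1.10775595
 -0.34320017]
```

View pics/side1c.png

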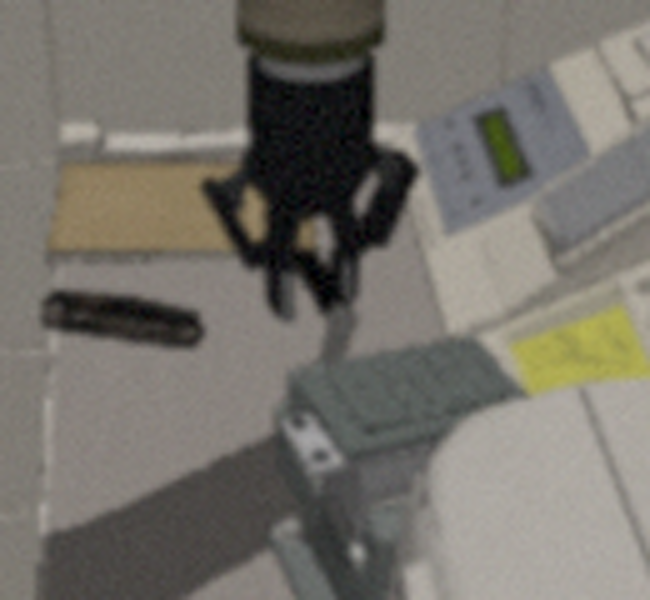

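View pics/top1c.png

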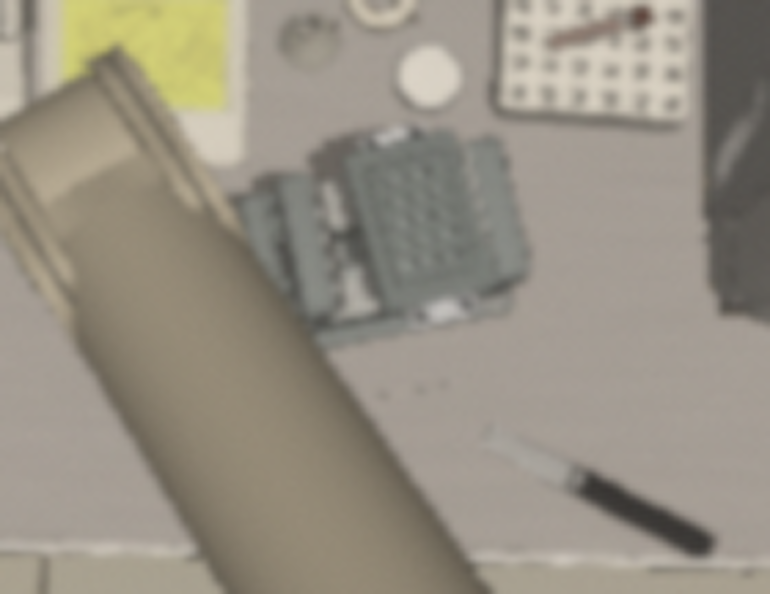

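move_arm:
  steps:
    - [[1,9,-1,0,34],[1,9,-2,0,34],[0,0,0,0,34],[0,0,0,0,20],[0,0,0,0,10],[0,0,0,0,10]]

```text
time_s: 4.0
tcp_pos: [0.5303, 0.1581, 0.1034]
orientation: [0.994, 0.114, 0.001, -0.0]
ft_force: [3.9, 4.2, -0.2]
finger_gap: 0.0164
```

Run:
```python
from h import *
s=read_state(); print(s['tcp_pos'],s['finger_gap'],s['ft_force'],s['torque'],s['orientation'],s['time_s'])
```

```text
[0.53033989 0.15806185 0.10343876] 0.01639819296107779 [ 3.9236682   4.19692835 -0.20551644] [ 0.89838423 -0.67664377  0.15033185] [ 9.93523658e-01  1.13622182e-01  7.14930626e-04 -4.79030686e-04] 4.0
```

```bash
cat > crank.py <<'E'
import numpy as np,sys
def rows(a0,n,step,R=42,psi=13.2,x0=0,z0=0):
    c,s=np.cos(np.radians(psi)),np.sin(np.radians(psi)); out=[]; acc=np.zeros(3); 
    for i in range(1,n+1):
        a=np.radians(a0+i*step); b=np.radians(a0)
        xv=-R*(np.sin(a)-np.sin(b)); zv=R*(np.cos(a)-np.cos(b)); yv=-15*i*step/360
        t=np.array([c*xv-s*yv+x0*i/n,s*xv+c*yv,zv+z0*i/n]); r=np.round(t-acc,1); acc+=r; out.append(r.tolist())
    print(','.join('[%g,%g,%g,0,10]'%tuple(r) for r in out)); print('end',a0+n*step,acc)
if __name__=='__main__': rows(*[float(x) if i!=1 else int(x) for i,x in enumerate(sys.argv[1:])])
E
python3 crank.py -19 6 15
```

```text
[-10.3,-3.1,2.2,0,10],[-10.5,-3.1,-0.7,0,10],[-10,-3,-3.5,0,10],[-8.8,-2.6,-6,0,10],[-6.9,-2.3,-8.2,0,10],[-4.6,-1.7,-9.8,0,10]
end 71.0 [-51.1 -15.8 -26. ]
```

move_arm:
  steps:
    - [[-10.3,-3.1,2.2,0,10],[-10.5,-3.1,-0.7,0,10],[-10,-3,-3.5,0,10],[-8.8,-2.6,-6,0,10],[-6.9,-2.3,-8.2,0,10],[-4.6,-1.7,-9.8,0,10]]

```text
time_s: 4.6
tcp_pos: [0.4844, 0.1438, 0.0791]
orientation: [0.993, 0.114, 0.007, -0.002]
ft_force: [25.8, 10.6, -5.0]
finger_gap: 0.0165
```

```bash
python3 - <<'E'
from h import *
s=read_state(); print(s['tcp_pos'],s['finger_gap'],s['ft_force'],s['torque'],s['time_s'])
E
python3 crank.py 71 6 15
```

```text
[0.48440469 0.14380239 0.07908358] 0.0164894464963513 [25.81675334 10.61177051 -5.03745536] [ 2.10485873 -5.23802288  0.51558404] 4.6
[-2,-1.1,-10.7,0,10],[0.8,-0.5,-11,0,10],[3.5,0.2,-10.4,0,10],[6.1,0.8,-9.1,0,10],[8.1,1.3,-7.3,0,10],[9.7,1.6,-4.9,0,10]
end 161.0 [ 26.2   2.3 -53.4]
```

move_arm:
  steps:
    - [[0,-0.6,-10.7,0,10],[2.3,-0.2,-11,0,10],[3.5,0.2,-10.4,0,10],[6.1,0.8,-9.1,0,10],[8.1,1.3,-7.3,0,10],[9.7,1.6,-4.9,0,10]]

```text
time_s: 5.2
tcp_pos: [0.5074, 0.1456, 0.0234]
orientation: [0.994, 0.114, -0.001, -0.0]
ft_force: [-5.6, 3.9, 6.8]
finger_gap: 0.0163
```

```bash
python3 - <<'E'
from h import *
s=read_state(); print(s['tcp_pos'],s['finger_gap'],s['ft_force'],s['torque'],s['time_s'])
E
python3 crank.py 161 8 15
```

```text
[0.50744282 0.14555392 0.02338472] 0.016318408613025494 [-5.60027028  3.89522156  6.78360633] [ 0.63925681  1.16538091 -0.13191271] 5.2
[10.6,1.8,-2.2,0,10],[10.8,1.9,0.7,0,10],[10.3,1.8,3.5,0,10],[9,1.5,6,0,10],[7.2,1,8.2,0,10],[4.9,0.5,9.8,0,10],[2.3,-0.1,10.8,0,10],[-0.5,-0.7,10.9,0,10]
end 281.0 [54.6  7.7 47.7]
```

move_arm:
  steps:
    - [[10.6,1.8,-2.2,0,10],[10.8,1.9,0.7,0,10],[10.3,1.8,3.5,0,10],[9,1.5,6,0,10],[7.2,1,8.2,0,10],[4.9,0.5,9.8,0,10],[2.3,-0.1,10.8,0,10],[-0.5,-0.7,10.9,0,10]]

```text
time_s: 6.0
tcp_pos: [0.5649, 0.1536, 0.0718]
orientation: [0.994, 0.114, 0.002, -0.001]
ft_force: [7.5, 5.6, -6.6]
finger_gap: 0.0161
```

```bash
python3 - <<'E'
from h import *
s=read_state(); print(s['tcp_pos'],s['finger_gap'],s['ft_force'],s['torque'],s['time_s'])
E
python3 crank.py 281 11 15
```

```text
[0.5649304  0.15364531 0.07181005] 0.01607433507839215 [ 7.4705223   5.64561713 -6.60217031] [ 1.21985417 -1.55353093  0.03569817] 6.0
[-3.2,-1.4,10.4,0,10],[-5.8,-2,9.1,0,10],[-7.8,-2.5,7.3,0,10],[-9.5,-2.8,4.9,0,10],[-10.3,-3.1,2.2,0,10],[-10.5,-3.1,-0.7,0,10],[-10,-3,-3.5,0,10],[-8.7,-2.7,-6,0,10],[-7,-2.2,-8.2,0,10],[-4.6,-1.8,-9.8,0,10],[-2,-1.1,-10.8,0,10]
end 446.0 [-79.4 -25.7  -5.1]
```

move_arm:
  steps:
    - [[-3,-1.4,10.4,0,10],[-5.5,-2,9.1,0,10],[-7.5,-2.5,7.3,0,10],[-9.2,-2.8,4.9,0,10],[-10.3,-3.1,2.2,0,10],[-10.5,-3.1,-0.7,0,10],[-10,-3,-3.5,0,10],[-8.7,-2.7,-6,0,10],[-7,-2.2,-8.2,0,10],[-4.6,-1.8,-9.8,0,10],[-2,-1.1,-10.8,0,10]]

```text
time_s: 7.1
tcp_pos: [0.486, 0.1284, 0.0674]
orientation: [0.993, 0.114, 0.002, -0.001]
ft_force: [5.3, 7.1, 6.1]
finger_gap: 0.0163
```

```bash
python3 - <<'E'
from h import *
s=read_state(); print(s['tcp_pos'],s['finger_gap'],s['ft_force'],s['torque'],s['time_s'])
E
python3 crank.py 86 11 15
```

```text
[0.4860466  0.12842319 0.06738623] 0.01631751387062578 [5.33450424 7.14088406 6.12556638] [ 1.37426807 -1.057502    0.12006006] 7.1
[0.8,-0.5,-10.9,0,10],[3.5,0.2,-10.4,0,10],[6.1,0.8,-9.2,0,10],[8.1,1.3,-7.2,0,10],[9.7,1.6,-4.9,0,10],[10.6,1.8,-2.2,0,10],[10.8,1.9,0.6,0,10],[10.3,1.8,3.5,0,10],[9,1.5,6.1,0,10],[7.2,1,8.2,0,10],[4.9,0.5,9.8,0,10]
end 251.0 [ 81.   11.9 -16.6]
```

move_arm:
  steps:
    - [[0.8,-0.2,-10.9,0,10],[3.5,0.5,-10.4,0,10],[6.1,1.1,-9.2,0,10],[8.1,1.5,-7.2,0,10],[9.7,1.6,-4.9,0,10],[10.6,1.8,-2.2,0,10],[10.8,1.9,0.6,0,10],[10.3,1.8,3.5,0,10],[9,1.5,6.1,0,10],[7.2,1,8.2,0,10]]
  grip_force: 100

```text
time_s: 8.1
tcp_pos: [0.56, 0.1395, 0.0378]
orientation: [0.993, 0.114, -0.001, -0.001]
ft_force: [8.2, 5.4, -18.4]
finger_gap: 0.0154
```

```bash
python3 - <<'E'
from h import *
s=read_state(); print(s['tcp_pos'],s['finger_gap'],s['ft_force'],s['torque'],s['time_s'])
pic('top','top2'); segs=__import__('fit').segs; segs(np.load('pics/top2_d.npy'))
a=cv2.imread('pics/top2.png'); cv2.imwrite('pics/top2c.png',cv2.resize(a[155:265,205:345],None,fx=5.5,fy=5.4,interpolation=cv2.INTER_CUBIC))
E
python3 crank.py 236 11 15
```

```text
[0.55996791 0.1394733  0.03777435] 0.015396708125350858 [  8.22764689   5.36764126 -18.41442232] [ 1.23555664 -1.60253377  0.08428301] 8.1
cap [481.7  86.2] [273.2  99.5] 34.7 2854 mean [483.5  85.6 482.1]
mjaw [555.3  -3. ] [95.7 28.3] 14.5 179 mean [558.1  -0.9 144. ]
nut [578.4  35.1] [36.2 34.3] 10.3 68 mean [581.2  32.5  98.3]
fjaw [ 578.9 -103. ] [96.8 24.9] 13.8 166 mean [ 577.6 -102.4  140.1]
lug [504.  -65.2] [13.7 44.9] 14.8 52 mean [504.1 -65.6 158.9]
lugback [621.3 -36.7] [ 9.  44.3] 13.1 31 mean [621.2 -36.1 158.6]
grip [505.2 101.2] [217.3  99.3] 35.5 1800 mean [509.6 115.7 458.6]
[4.9,0.5,9.8,0,10],[2.3,-0.1,10.8,0,10],[-0.5,-0.8,10.9,0,10],[-3.3,-1.4,10.4,0,10],[-5.7,-2,9.1,0,10],[-7.9,-2.4,7.3,0,10],[-9.4,-2.9,4.9,0,10],[-10.3,-3,2.2,0,10],[-10.5,-3.2,-0.7,0,10],[-10,-2.9,-3.5,0,10],[-8.8,-2.7,-6,0,10]
end 401.0 [-59.2 -20.9  55.2]
```

View pics/top2c.png

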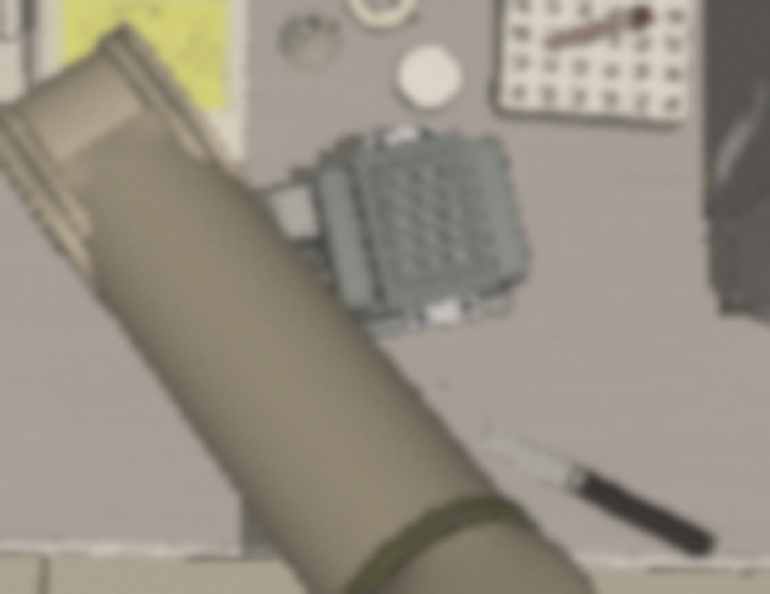

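move_arm:
  steps:
    - [[4.9,0.5,9.8,0,10],[2.3,0.1,10.8,0,10],[-0.5,-0.6,10.9,0,10]]
  grip_force: 110

```text
time_s: 8.45
tcp_pos: [0.5686, 0.1391, 0.0715]
orientation: [0.994, 0.113, 0.001, -0.0]
ft_force: [3.3, 1.0, -7.9]
finger_gap: 0.0149
```

Run:
```python
from h import *
s=read_state(); print(s['tcp_pos'],s['finger_gap'],s['ft_force'],s['torque'],s['time_s'])
```

```text
[0.56860258 0.13913136 0.0715494 ] 0.014908339936930136 [ 3.34168126  1.03619401 -7.93507877] [ 0.37445744 -0.61180946 -0.0585114 ] 8.45
```

move_arm:
  steps:
    - [[-3.3,-1.4,10.4,0,10],[-5.7,-2,9.1,0,10],[-7.9,-2.4,7.3,0,10]]

```text
time_s: 8.75
tcp_pos: [0.5515, 0.1334, 0.0982]
orientation: [0.994, 0.113, 0.001, -0.0]
ft_force: [14.5, 5.7, -23.9]
finger_gap: 0.015
```

Run:
```python
from h import *
s=read_state(); print(s['tcp_pos'],s['finger_gap'],s['ft_force'],s['torque'],s['time_s'])
```

```text
[0.55153785 0.13339176 0.09822028] 0.015027298501157511 [ 14.54914119   5.71812161 -23.93360652] [ 1.49345213 -3.04341553  0.32873898] 8.75
```

move_arm:
  steps:
    - [[-9.4,-2.9,4.9,0,10],[-10.3,-3,2.2,0,10]]

```text
time_s: 8.95
tcp_pos: [0.5355, 0.129, 0.1053]
orientation: [0.993, 0.114, 0.006, -0.002]
ft_force: [46.3, 16.6, -45.9]
finger_gap: 0.0148
```

Run:
```python
from h import *
s=read_state(); print(s['tcp_pos'],s['finger_gap'],s['ft_force'],s['torque'],s['time_s'])
```

```text
[0.53551778 0.12904198 0.10526218] 0.014785147927659061 [ 46.31619989  16.64451951 -45.88948676] [ 3.54447027 -9.11715852  0.99012472] 8.95
```

move_arm:
  steps:
    - [[0,0,-1,0,10],[0,0,0,0,10]]

```text
time_s: 9.15
tcp_pos: [0.5357, 0.1292, 0.1045]
orientation: [0.993, 0.114, 0.006, -0.002]
ft_force: [33.6, 13.1, -34.3]
finger_gap: 0.0149
```

Run:
```python
from h import *
s=read_state(); print(s['tcp_pos'],s['finger_gap'],s['ft_force'],s['torque'],s['time_s'])
pic('top','top3'); segs=__import__('fit').segs; segs(np.load('pics/top3_d.npy'))
```

```text
[0.53573692 0.12922862 0.10449695] 0.0148709420091081 [ 33.63909891  13.09758609 -34.26375089] [ 2.89259492 -6.69814405  0.61193614] 9.15
cap [469.8  92.3] [230.7  99.5] 30.1 2734 mean [473.1  91.1 525. ]
mjaw [556.1  -6.4] [97.3 26.3] 12.0 161 mean [560.   -3.5 143.9]
nut [577.8  35.8] [36.4 38.3] 13.6 88 mean [578.8  35.4  98.6]
fjaw [ 578.6 -104.4] [96. 21.] 13.3 144 mean [ 577.8 -104.   140.3]
lug [504.1 -67. ] [13.5 44. ] 12.5 52 mean [504.3 -66.6 158.8]
lugback [623.  -40.8] [ 8.7 45.2] 12.0 31 mean [622.5 -40.5 157.6]
grip [485.5  99.8] [194.9  99.7] 31.4 1937 mean [489.1 111.2 514.1]
```

move_arm:
  steps:
    - [[-4,-1,-1,0,10],[-4,-1,-1,0,10],[0,0,0,0,10]]

```text
time_s: 9.5
tcp_pos: [0.5322, 0.1284, 0.1048]
orientation: [0.993, 0.114, 0.011, -0.003]
ft_force: [50.1, 16.6, -33.3]
finger_gap: 0.0151
```

Run:
```python
from h import *
s=read_state(); print(s['tcp_pos'],s['finger_gap'],s['ft_force'],s['torque'],s['time_s'])
```

```text
[0.53219041 0.12839911 0.10480433] 0.01505983523854749 [ 50.1251281   16.60334195 -33.27104888] [ 3.52809833 -9.87091192  0.88534491] 9.5
```

move_arm:
  steps:
    - [[5,1,-2,0,10],[4,1,-2,0,10],[0,0,0,0,30],[0,0,0,0,45],[0,0,0,0,50]]
  grip_force: 60

```text
time_s: 10.0
tcp_pos: [0.5357, 0.13, 0.1009]
orientation: [0.993, 0.114, 0.005, -0.002]
ft_force: [13.5, 9.9, 0.8]
finger_gap: 0.0499
```

move_arm:
  steps:
    - [[0,0,45,0,60],[0,0,45,0,85],[0,0,45,0,85],[-18,-40,0,-5,85],[-18,-40,0,-5,85],[-18,-40,0,-5,85],[-18,-40,0,-5,85],[-18,-40,0,-5,85],[-18,-40,0,-5,85],[-18,-40,0,-5,85],[-18,-40,0,-4.4,85],[0,0,0,0,85]]

```text
time_s: 11.2
tcp_pos: [0.3848, -0.1977, 0.2335]
orientation: [0.972, -0.234, -0.0, 0.001]
ft_force: [0.6, 1.7, -1.1]
finger_gap: 0.0851
```

Run:
```python
from h import *
s=read_state(); print(s['tcp_pos'],s['finger_gap'],s['ft_force'],s['orientation'],s['time_s'],s['q'])
pic('top','top4'); pic('side','side4');segs=__import__('fit').segs; segs(np.load('pics/top4_d.npy'))
a=cv2.imread('pics/top4.png'); cv2.imwrite('pics/top4c.png',cv2.resize(a[155:265,205:345],None,fx=5.5,fy=5.4,interpolation=cv2.INTER_CUBIC))
```

```text
[ 0.3848181  -0.19768726  0.23349815] 0.08510114273806892 [ 0.55160318  1.66593606 -1.06948909] [ 9.72355443e-01 -2.33503901e-01 -3.19556831e-04  8.48169666e-04] 11.2 [ 0.90274808 -0.07748342 -0.50281167  1.90681951 -0.03684303  1.30322232
 -0.0603974 ]
cap [562.2 -53.7] [108.1  73.7] 13.6 644 mean [560.7 -53.5 178.8]
mjaw [555.2  -0.9] [95.5 28.6] 3.1 168 mean [559.9  -2.9 143.8]
nut [547.2  44.3] [104.4  48.2] 1.1 285 mean [548.3  41.5 100.4]
fjaw [ 578.9 -103.8] [96.  20.9] 13.6 145 mean [ 577.7 -103.9  140.2]
lug [504.2 -66.8] [13.6 45.1] 12.1 52 mean [504.3 -66.6 159. ]
lugback [622.2 -40. ] [ 7.8 44.3] 13.4 30 mean [622.2 -39.7 158.1]
grip [556.9 116.9] [18.2 81.1] 14.7 98 mean [557.  117.2 121.1]
```

View pics/top4c.png

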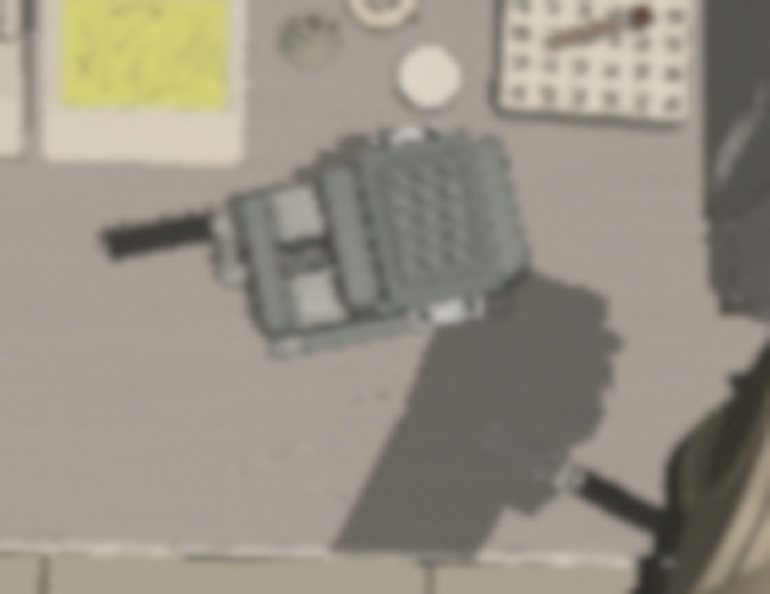

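View pics/side4.png

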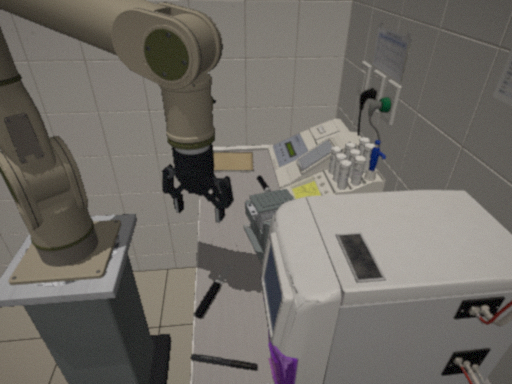

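Run:
```python
from h import *
for f,cam in(('top0','top'),('side0','side')):
    a=cv2.imread('pics/%s.png'%f); g=a.max(2)
    if cam=='top': sl=(slice(230,265),slice(295,345))
    else: sl=(slice(265,325),slice(185,245))
    m=np.zeros_like(g); m[sl]=(g[sl]<90); n,l,st,c=cv2.connectedComponentsWithStats(m); k=1+np.argmax(st[1:,4]); vv,uu=np.nonzero(l==k)
    W=np.array([at_z(cam,u,v,.013) for u,v in zip(uu,vv)])
    r=cv2.minAreaRect((W[:,:2]*1000).astype(np.float32)); mu=W.mean(0)*1000; w,V=np.linalg.eigh(np.cov(W[:,:2].T)); print(cam,len(W),np.round(r[0],1),np.round(r[1],1),r[2],'mean',mu.round(1),'dir',np.degrees(np.arctan2(V[1,1],V[0,1])))
```

```text
top 107 [ 384.3 -220. ] [94.9 16. ] 63.21870040893555 mean [ 384.3 -220.1   13. ] dir 63.192531639281306
side 409 [ 386.7 -221.3] [111.7  27.1] 63.32762908935547 mean [ 385.9 -223.7   13. ] dir 63.79191026018918
```

move_arm:
  steps:
    - [[2,-8,-40,0.3,60],[1.6,-8.6,-45,0,50],[0,0,-45,0,50],[0,0,-45,0,50],[0,0,-30,0,50],[0,0,-10,0,50],[0,0,0,0,50]]

```text
time_s: 12.0
tcp_pos: [0.3915, -0.2079, 0.0178]
orientation: [0.974, -0.225, -0.001, -0.001]
ft_force: [0.7, -1.1, 1.0]
finger_gap: 0.05
```

Run:
```python
from h import *
s=read_state(); print(s['tcp_pos'],s['finger_gap'],s['ft_force'],s['orientation'],s['time_s'])
pic('side','side5'); a=cv2.imread('pics/side5.png'); cv2.imwrite('pics/side5c.png',cv2.resize(a[220:330,160:290],None,fx=5,fy=5,interpolation=cv2.INTER_CUBIC))
```

```text
[ 0.3915373  -0.20785443  0.01784662] 0.05002921486026204 [ 0.72627252 -1.05079366  1.01090878] [ 9.74456043e-01 -2.24576117e-01 -8.21801505e-04 -5.58511600e-04] 12.0
```

View pics/side5c.png

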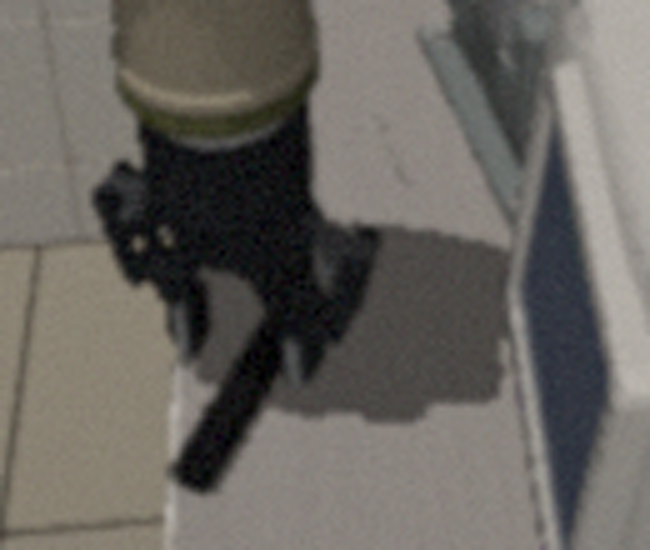

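move_arm:
  steps:
    - [[-2.3,-4.6,-7,-0.6,50],[0,0,-6.5,0,50],[0,0,0,0,30],[0,0,0,0,14],[0,0,0,0,12],[0,0,0,0,12]]
  grip_force: 80

```text
time_s: 12.65
tcp_pos: [0.3895, -0.2137, 0.0053]
orientation: [0.973, -0.231, 0.0, 0.0]
ft_force: [-1.1, 0.5, 4.0]
finger_gap: 0.0176
```

Run:
```python
from h import *
s=read_state(); print(s['tcp_pos'],s['finger_gap'],s['ft_force'],s['torque'],s['orientation'],s['time_s'])
```

```text
[ 0.38950025 -0.21369726  0.00534224] 0.017634433665601107 [-1.08510649  0.45862757  4.02129607] [ 0.16386325  0.41246195 -0.04779043] [ 9.73066274e-01 -2.30525344e-01  2.33112656e-04  1.95669477e-04] 12.65
```

move_arm:
  steps:
    - [[0,0,20,0,12],[0,0,40,0,12],[0,10,45,-4,12],[0,14,45,-7,12],[0,16,45,-8,12],[0,16,15,-8,12],[0,16,0,-8,12],[0,16,0,-8,12],[2,16,0,-7,12],[0,16,0,0,12],[0,0,0,0,12]]

```text
time_s: 13.75
tcp_pos: [0.3913, -0.0915, 0.2149]
orientation: [0.786, -0.618, 0.0, 0.0]
ft_force: [-0.2, -0.3, -1.6]
finger_gap: 0.0174
```

Run:
```python
from h import *
s=read_state(); print(s['tcp_pos'],s['finger_gap'],s['ft_force'],s['torque'],s['orientation'],s['time_s'],s['q'])
print(2*np.degrees(np.arctan2(s['orientation'][1],s['orientation'][0])))
pic('top','top6');pic('side','side6'); a=cv2.imread('pics/side6.png'); cv2.imwrite('pics/side6c.png',cv2.resize(a[140:250,180:310],None,fx=5,fy=5,interpolation=cv2.INTER_CUBIC))
a=cv2.imread('pics/top6.png'); cv2.imwrite('pics/top6c.png',cv2.resize(a[155:265,205:345],None,fx=5.5,fy=5.4,interpolation=cv2.INTER_CUBIC))
```

```text
[ 0.39131159 -0.09152313  0.21487946] 0.017427744020912343 [-0.15662516 -0.28981221 -1.59620123] [-0.03249614 -0.02313506 -0.04107393] [ 7.86463021e-01 -6.17637346e-01  1.35032347e-04  8.52437524e-05] 13.75 [ 0.84321919 -0.1483912  -0.65442762  1.99263545 -0.0941339   1.26811164
 -1.1092285 ]
-76.2876120879912
```

View pics/side6c.png

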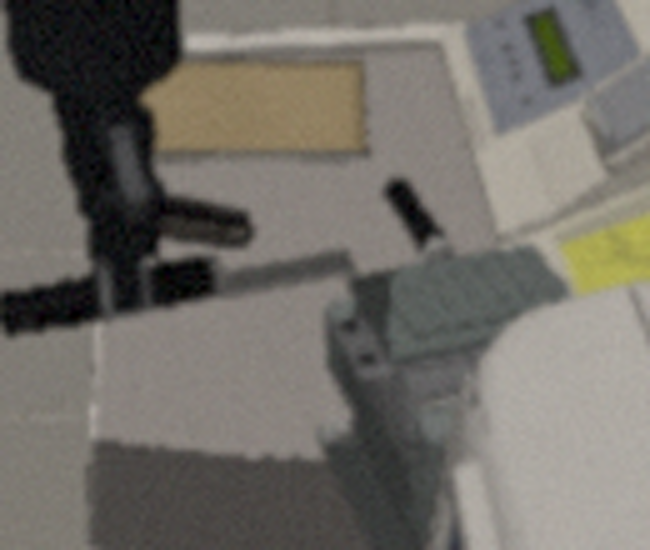

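View pics/top6c.png

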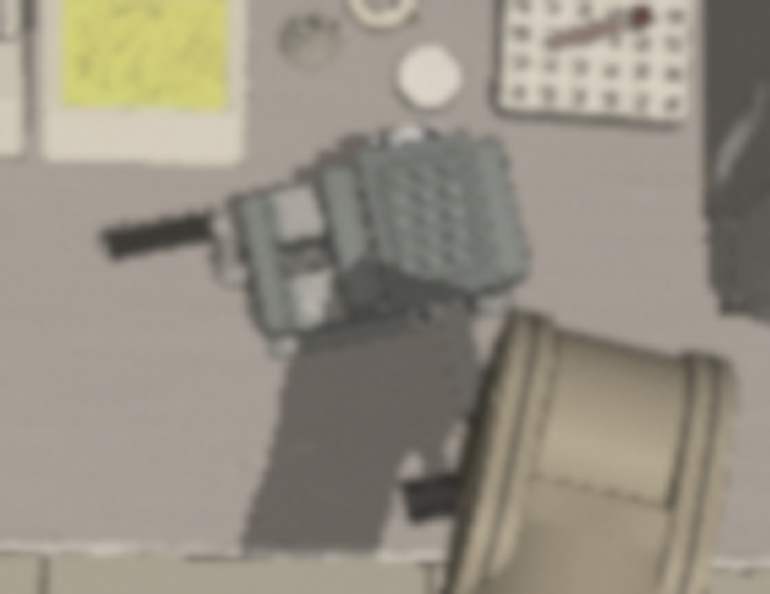

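Run:
```python
from h import *
G=np.array([.3913,-.0915,.2149-.0053]); y=np.radians(13.7); u=np.array([np.cos(y),np.sin(y),0]); w=np.array([-np.sin(y),np.cos(y),0])
def c(p): q=proj('side',p); return np.round([(q[0]-180)*5,(q[1]-140)*5],0)
for n,x in(('tip',.114),('join',.044),('end',-.061)):
    for ww in(-.009,.009): 
        for z in ((0,.004) if n!='end' else (0,.018)): print(n,ww,z,c(G+u*x+w*ww+[0,0,z]))
print('lug edge',c([.4982,-.0684,.160]),c(np.array([.4982,-.0684,.160])+.023*w),c(np.array([.4982,-.0684,.160])-.023*w))
cl=np.array([.4982,-.0684,.169])+.012*u
print('cap lip',c(cl+.037*w),c(cl-.037*w))
```

```text
tip -0.009 0 [353. 271.]
tip -0.009 0.004 [353. 265.]
tip 0.009 0 [341. 252.]
tip 0.009 0.004 [341. 245.]
join -0.009 0 [216. 298.]
join -0.009 0.004 [216. 292.]
join 0.009 0 [206. 278.]
join 0.009 0.004 [206. 271.]
end -0.009 0 [ -3. 342.]
end -0.009 0.018 [ -7. 310.]
end 0.009 0 [ -9. 320.]
end 0.009 0.018 [-14. 289.]
lug edge [341. 346.] [327. 321.] [355. 372.]
cap lip [340. 288.] [387. 369.]
```

move_arm:
  steps:
    - [[0,-1,-20,-0.5,12],[0,-1,-18,0,12],[0,0,-4,0,12],[0,0,-3,0,12],[0,0,0,0,12]]

```text
time_s: 14.35
tcp_pos: [0.3914, -0.0958, 0.17]
orientation: [0.782, -0.624, 0.0, -0.0]
ft_force: [0.4, -0.0, -1.6]
finger_gap: 0.0178
```

Run:
```python
from h import *
s=read_state(); print(s['tcp_pos'],s['finger_gap'],s['ft_force'],s['torque'],s['time_s'])
pic('side','side7'); a=cv2.imread('pics/side7.png'); cv2.imwrite('pics/side7c.png',cv2.resize(a[150:230,180:280],None,fx=7,fy=7,interpolation=cv2.INTER_CUBIC))
```

```text
[ 0.39141028 -0.0957801   0.17004653] 0.01783798248374826 [ 0.41717491 -0.01224442 -1.60977492] [-0.02152247  0.0060971   0.00197137] 14.35
```

View pics/side7c.png

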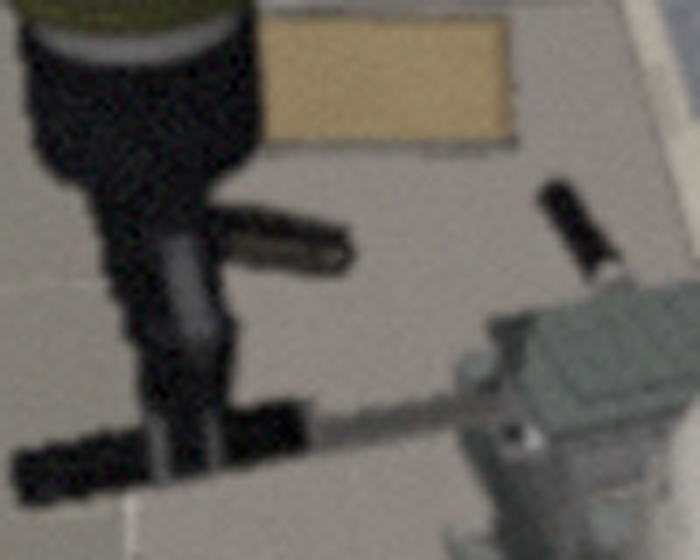

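move_arm:
  steps:
    - [[0,1,-2,0,12],[0,1,-1.2,0,12],[0,0,0,0,12],[3.9,0.9,0,0,12],[3.9,0.9,0,0,12],[3.9,0.9,0,0,12],[0,0,0,0,12]]

```text
time_s: 15.1
tcp_pos: [0.4036, -0.0906, 0.1666]
orientation: [0.782, -0.623, -0.0, -0.0]
ft_force: [-0.9, -0.4, -0.7]
finger_gap: 0.0179
```

Run:
```python
from h import *
s=read_state(); print(s['tcp_pos'],s['finger_gap'],s['ft_force'],s['torque'],s['time_s'])
pic('side','side8'); a=cv2.imread('pics/side8.png'); cv2.imwrite('pics/side8c.png',cv2.resize(a[150:230,180:280],None,fx=7,fy=7,interpolation=cv2.INTER_CUBIC))
```

```text
[ 0.40355212 -0.09059557  0.1665796 ] 0.01788696187108327 [-0.87661652 -0.35401684 -0.74586433] [-0.00583628  0.01085233  0.00273401] 15.1
```

View pics/side8c.png

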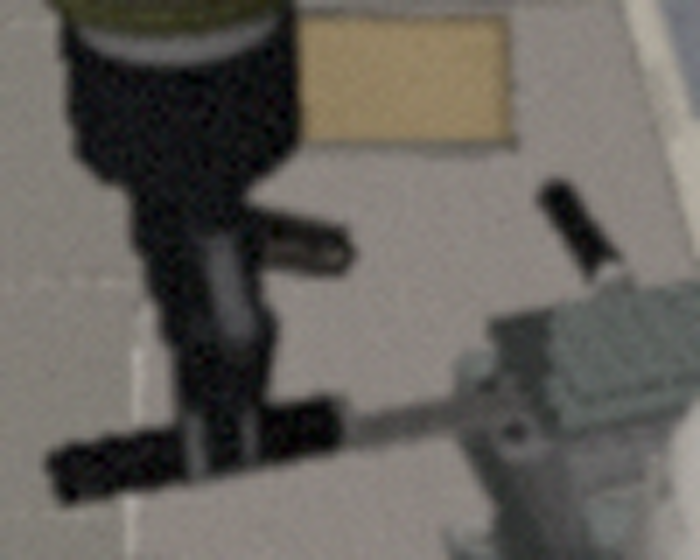

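move_arm:
  steps:
    - [[3,0.5,0,0,12],[3,0.5,0,0,12],[0,0,0,0,12]]

```text
time_s: 15.45
tcp_pos: [0.4093, -0.0898, 0.1666]
orientation: [0.782, -0.624, 0.0, -0.0]
ft_force: [-0.6, 0.3, -1.6]
finger_gap: 0.018
```

Run:
```python
from h import *
s=read_state(); print(s['tcp_pos'],s['finger_gap'],s['ft_force'],s['torque'],s['time_s'])
```

```text
[ 0.4093294  -0.08978585  0.16658725] 0.01804589445706803 [-0.57937675  0.34046261 -1.58397888] [ 0.03146219 -0.0003545   0.0430972 ] 15.45
```

Run:
```python
import numpy as np
p0=None; u=np.array([.974,.2267]); acc=np.zeros(3)
for i in range(0,14):
    f=np.radians(34*i/13); s=22.5+3.5*i/13
    a=-(114-s)*np.cos(f)-11.5*np.sin(f); z=-(114-s)*np.sin(f)+11.5*np.cos(f)
    if i==0: p0=(a,z); continue
    t=np.array([*(u*(a-p0[0])),z-p0[1]-1.0]); r=np.round(t-acc,1); acc+=r; print(round(34*i/13,1),r.tolist(),acc)
```

```text
2.6 [-0.2, -0.0, -5.2] [-0.2  0.  -5.2]
5.2 [0.1, -0.0, -4.1] [-0.1  0.  -9.3]
7.8 [0.2, 0.0, -4.2] [  0.1   0.  -13.5]
10.5 [0.4, 0.1, -4.1] [  0.5   0.1 -17.6]
13.1 [0.6, 0.1, -4.1] [  1.1   0.2 -21.7]
15.7 [0.7, 0.2, -4.0] [  1.8   0.4 -25.7]
18.3 [0.9, 0.2, -4.0] [  2.7   0.6 -29.7]
20.9 [1.1, 0.3, -4.0] [  3.8   0.9 -33.7]
23.5 [1.3, 0.3, -3.8] [  5.1   1.2 -37.5]
26.2 [1.4, 0.3, -3.8] [  6.5   1.5 -41.3]
28.8 [1.6, 0.4, -3.7] [  8.1   1.9 -45. ]
31.4 [1.8, 0.4, -3.7] [  9.9   2.3 -48.7]
34.0 [1.9, 0.4, -3.5] [ 11.8   2.7 -52.2]
```

move_arm:
  steps:
    - [[0,0,-3,0,12],[0,0,-3,0,12],[0,0,-3,0,12],[0,0,-4,0,12],[0.5,0.1,-4,0,12],[0,0,0,0,12]]
  grip_force: 35

```text
time_s: 16.05
tcp_pos: [0.4099, -0.0896, 0.1495]
orientation: [0.782, -0.624, 0.0, -0.0]
ft_force: [-1.7, 1.1, 5.1]
finger_gap: 0.0176
```

Run:
```python
from h import *
s=read_state(); print(s['tcp_pos'],s['finger_gap'],s['ft_force'],s['torque'],s['orientation'],s['time_s'])
pic('side','side9'); a=cv2.imread('pics/side9.png'); cv2.imwrite('pics/side9c.png',cv2.resize(a[150:230,180:280],None,fx=7,fy=7,interpolation=cv2.INTER_CUBIC))
```

```text
[ 0.40988384 -0.08963171  0.14954065] 0.017582445338051082 [-1.6741631   1.12956897  5.08614769] [ 0.30176781 -0.32001454  0.13345349] [ 7.81780156e-01 -6.23553988e-01  3.44086418e-04 -3.06199288e-04] 16.05
```

View pics/side9c.png

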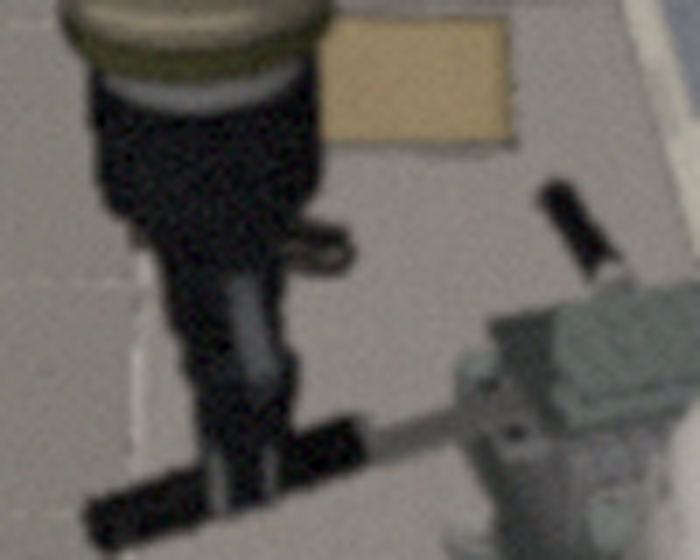

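move_arm:
  steps:
    - [[0.6,0.1,-4,0,12],[0.7,0.2,-4,0,12],[0.9,0.2,-4,0,12],[1.1,0.3,-4,0,12],[1.3,0.3,-4,0,12],[0,0,0,0,12]]

```text
time_s: 16.7
tcp_pos: [0.4116, -0.0894, 0.1284]
orientation: [0.781, -0.624, -0.002, 0.002]
ft_force: [-12.9, -3.1, 6.6]
finger_gap: 0.0177
```

Run:
```python
from h import *
s=read_state(); print(s['tcp_pos'],s['finger_gap'],s['ft_force'],s['torque'],s['orientation'],s['time_s'])
pic('side','side10'); a=cv2.imread('pics/side10.png'); cv2.imwrite('pics/side10c.png',cv2.resize(a[150:230,180:280],None,fx=7,fy=7,interpolation=cv2.INTER_CUBIC))
```

```text
[ 0.41156909 -0.08944276  0.1284276 ] 0.017732794476805553 [-12.86915592  -3.05247458   6.62051371] [-0.45408108  2.06115231 -0.04112722] [ 0.78139236 -0.62403374 -0.00203804  0.0019273 ] 16.7
```

View pics/side10c.png

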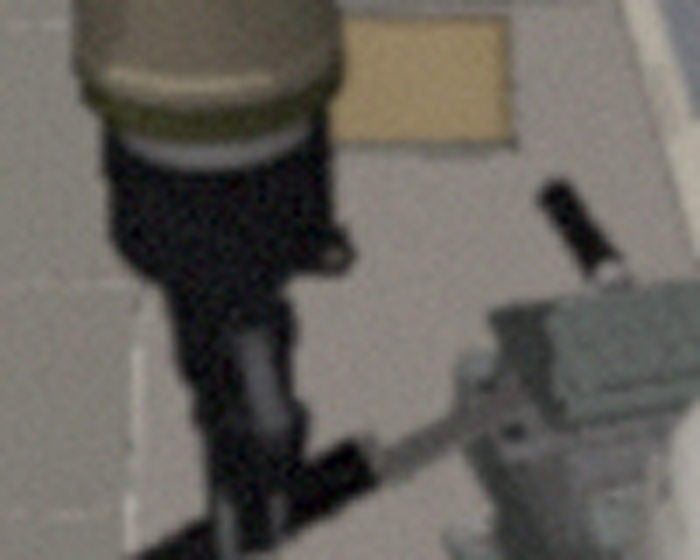

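move_arm:
  steps:
    - [[0.3,0,-3.5,0,12],[0.6,0.1,-3.5,0,12],[0.8,0.2,-3.5,0,12],[1,0.2,-3,0,12],[0,0,0,0,12]]

```text
time_s: 17.25
tcp_pos: [0.4142, -0.0888, 0.1149]
orientation: [0.781, -0.624, -0.002, 0.002]
ft_force: [-12.0, -1.4, 6.3]
finger_gap: 0.0178
```

Run:
```python
from h import *
s=read_state(); print(s['tcp_pos'],s['finger_gap'],s['ft_force'],s['torque'],s['orientation'],s['time_s'])
pic('side','side11');pic('top','top11'); a=cv2.imread('pics/side11.png'); cv2.imwrite('pics/side11c.png',cv2.resize(a[150:230,180:280],None,fx=7,fy=7,interpolation=cv2.INTER_CUBIC))
S0=cloud('side',np.load('pics/side9_d.npy'));S1=cloud('side',np.load('pics/side11_d.npy'))
T0=cloud('top',np.load('pics/top4_d.npy'));T1=cloud('top',np.load('pics/top11_d.npy'))
c0=np.array([562.2,-53.7])/1000; y=np.radians(13.1); u=np.array([np.cos(y),np.sin(y)]);w=np.array([-u[1],u[0]])
for nm,A in(('top before',T0),('top now',T1),('side before',S0),('side now',S1)):
    q=A.reshape(-1,3); b=np.stack([(q[:,:2]-c0)@u,(q[:,:2]-c0)@w,q[:,2]],1)
    print(nm,[(k,int(m.sum()),round(float(np.nanmedian(b[m,2])*1000),1)) for k in (-52,-45,-35,-25,-15,0,15,30,45) for m in [(abs(b[:,0]-k/1000)<.004)&(abs(b[:,1])<.03)&(b[:,2]>.16)&(b[:,2]<.21)] if m.sum()>3])
```

```text
[ 0.41417871 -0.08876985  0.11485814] 0.017766640642005196 [-12.04948525  -1.37292671   6.34807523] [-0.29504305  1.91501552  0.09895051] [ 0.7814553  -0.62395474 -0.00214163  0.00187513] 17.25
top before [(-52, 40, 173.8), (-45, 37, 175.7), (-35, 43, 181.5), (-25, 34, 182.3), (-15, 40, 182.3), (0, 43, 181.4), (15, 39, 182.3), (30, 37, 182.0), (45, 36, 175.4)]
top now [(-52, 41, 181.9), (-45, 40, 182.8), (-35, 42, 186.8), (-25, 36, 187.4), (-15, 40, 186.3), (0, 34, 186.2), (15, 38, 183.7), (30, 39, 184.2), (45, 37, 176.7)]
side before [(-52, 61, 174.8), (-45, 43, 177.1), (-35, 62, 181.2), (-25, 50, 182.5), (-15, 52, 182.3), (0, 47, 183.1), (15, 42, 183.1), (30, 36, 182.9), (45, 24, 176.9)]
side now [(-52, 59, 181.5), (-45, 52, 183.8), (-35, 68, 186.6), (-25, 54, 188.1), (-15, 59, 187.6), (0, 51, 186.3), (15, 39, 185.5), (30, 37, 184.9), (45, 18, 177.4)]
```

View pics/side11c.png

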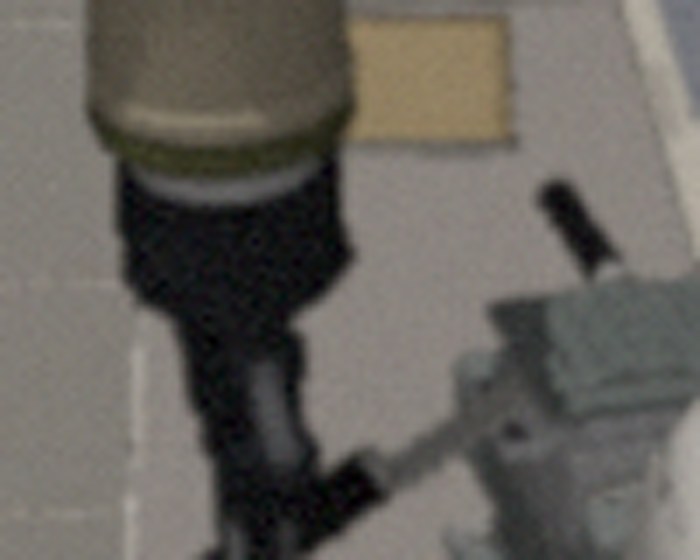

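move_arm:
  steps:
    - [[0.8,0.2,-3,0,12],[0.8,0.2,-3,0,12],[0,0,0,0,12]]

```text
time_s: 17.65
tcp_pos: [0.4159, -0.0886, 0.1089]
orientation: [0.781, -0.624, -0.002, 0.002]
ft_force: [-11.2, -3.3, 5.2]
finger_gap: 0.0178
```

```bash
cat > capz.py <<'E'
from h import *
def capz(f):
    c0=np.array([562.2,-53.7])/1000; y=np.radians(13.1); u=np.array([np.cos(y),np.sin(y)]);w=np.array([-u[1],u[0]])
    A=cloud('side' if 'side' in f else 'top',np.load('pics/%s_d.npy'%f))
    q=A.reshape(-1,3); b=np.stack([(q[:,:2]-c0)@u,(q[:,:2]-c0)@w,q[:,2]],1)
    print(f,[(k,int(m.sum()),round(float(np.nanmedian(b[m,2])*1000),1)) for k in (-52,-45,-35,-25,-15,0,15,30,45) for m in [(abs(b[:,0]-k/1000)<.004)&(abs(b[:,1])<.03)&(b[:,2]>.16)&(b[:,2]<.21)] if m.sum()>3])
E
python3 - <<'E'
from capz import *
s=read_state(); print(s['tcp_pos'],s['finger_gap'],s['ft_force'],s['torque'],s['orientation'],s['time_s'])
pic('side','side12');pic('top','top12');capz('side12');capz('top12')
__import__('fit').segs(np.load('pics/top12_d.npy'))
E
```

```text
[ 0.41590686 -0.08857162  0.10889521] 0.017756484599289125 [-11.18347912  -3.2581902    5.21563039] [-0.47181558  1.70375554 -0.07977783] [ 0.78135115 -0.62408601 -0.00190644  0.00184072] 17.65
side12 [(-52, 64, 182.5), (-45, 49, 185.5), (-35, 71, 187.1), (-25, 52, 189.2), (-15, 55, 188.4), (0, 57, 186.8), (15, 40, 186.0), (30, 34, 185.2), (45, 17, 177.8)]
top12 [(-52, 34, 182.5), (-45, 40, 184.2), (-35, 42, 188.7), (-25, 39, 188.2), (-15, 40, 188.4), (0, 39, 186.4), (15, 37, 184.8), (30, 37, 183.0), (45, 36, 176.4)]
cap [507.5 -62. ] [221.6  78.9] 8.6 1231 mean [497.6 -59.8 329.9]
mjaw [556.3  -6.5] [95.3 26.9] 12.8 164 mean [560.   -3.1 144.1]
nut [547.1  44.3] [104.   48.2] 1.3 275 mean [548.   42.1 101. ]
fjaw [ 578.8 -104.8] [94.8 20.2] 13.6 138 mean [ 578.3 -104.3  140. ]
lug [500.2 -58.2] [28. 19.] 65.5 35 mean [499.9 -57.4 159.1]
lugback [621.9 -39.9] [ 9.4 44.4] 14.4 30 mean [622.  -39.7 158.8]
grip [557.6 117.3] [17.7 79.1] 12.6 98 mean [557.2 117.  120.4]
```

move_arm:
  steps:
    - [[-2,-0.5,-0.3,0,12],[-4,-0.9,-1.2,0,12],[-4,-0.9,-1.2,0,12],[-5,-1.2,-1.5,0,12],[-5,-1.2,-1.5,0,12],[-5,-1.2,-1.5,0,12],[-5,-1.2,-1.5,0,12],[-4,-1,-1,0,12],[0,0,0,0,12]]
  grip_force: 80

```text
time_s: 18.65
tcp_pos: [0.3837, -0.0961, 0.1002]
orientation: [0.782, -0.624, -0.0, 0.0]
ft_force: [0.3, 0.6, -1.7]
finger_gap: 0.0174
```

Run:
```python
from capz import *
s=read_state(); print(s['tcp_pos'],s['finger_gap'],s['ft_force'],s['torque'],s['orientation'],s['time_s'])
pic('side','side13');pic('top','top13');capz('side13');capz('top13')
a=cv2.imread('pics/side13.png'); cv2.imwrite('pics/side13c.png',cv2.resize(a[150:250,180:280],None,fx=6,fy=6,interpolation=cv2.INTER_CUBIC))
```

```text
[ 0.383736   -0.09610997  0.1001768 ] 0.01738607792414173 [ 0.3221179   0.60623335 -1.6539156 ] [-0.01546478 -0.01003994 -0.01077651] [ 7.81578486e-01 -6.23806858e-01 -5.29788229e-05  2.68144457e-04] 18.65
side13 [(-52, 47, 183.8), (-45, 54, 185.2), (-35, 70, 186.9), (-25, 56, 189.3), (-15, 57, 188.3), (0, 56, 187.3), (15, 44, 186.4), (30, 36, 185.3), (45, 17, 177.1)]
top13 [(-52, 38, 182.1), (-45, 41, 184.3), (-35, 43, 188.5), (-25, 38, 189.0), (-15, 40, 187.8), (0, 39, 186.6), (15, 40, 185.2), (30, 36, 183.2), (45, 36, 176.1)]
```

View pics/side13c.png

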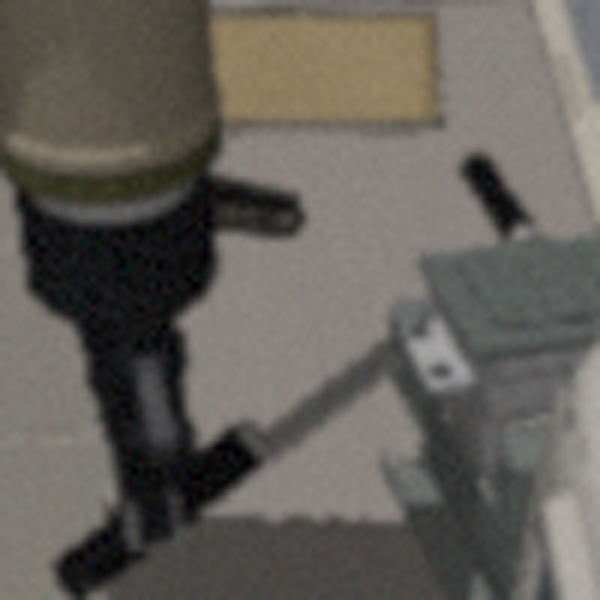

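move_arm:
  steps:
    - [[0,-12,5,5,12],[1,-16,5,7.2,12],[2,-16,0,7.6,12],[4,-16,0,7.6,12],[4,-16,-5,7.6,12],[5,-16,-10,7.6,12],[5,-16,-20,7,12],[0,0,-25,0,12],[0,0,0,0,12]]

```text
time_s: 19.65
tcp_pos: [0.4038, -0.2031, 0.0478]
orientation: [0.971, -0.239, -0.002, -0.001]
ft_force: [-0.5, 0.5, -1.5]
finger_gap: 0.0178
```

Run:
```python
from capz import *
s=read_state(); print(s['tcp_pos'],s['finger_gap'],s['ft_force'],s['orientation'],s['time_s'],2*np.degrees(np.arctan2(s['orientation'][1],s['orientation'][0]))+90)
pic('side','side14')
a=cv2.imread('pics/side14.png'); cv2.imwrite('pics/side14c.png',cv2.resize(a[200:330,160:290],None,fx=4.6,fy=4.6,interpolation=cv2.INTER_CUBIC))
```

```text
[ 0.40375615 -0.2031149   0.04783927] 0.01779788990707995 [-0.48100395  0.49890277 -1.48587786] [ 0.97112562 -0.23855542 -0.00224721 -0.00113265] 19.65 62.397319369508295
```

View pics/side14c.png

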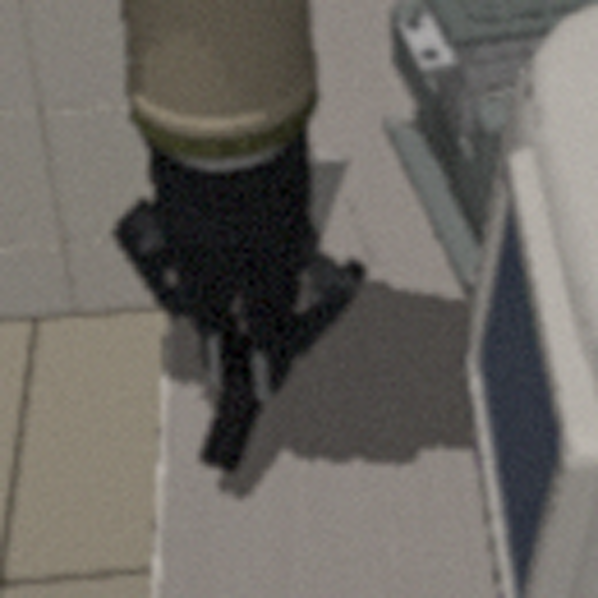

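move_arm:
  steps:
    - [[0,0,-6,0,12],[0,0,-5,0,12],[0,0,-5,0,12],[0,0,-5,0,12],[0,0,-5,0,12],[0,0,0,0,12]]
  grip_force: 25

```text
time_s: 20.3
tcp_pos: [0.4083, -0.2033, 0.0259]
orientation: [0.971, -0.237, 0.002, -0.0]
ft_force: [2.9, 5.7, 14.1]
finger_gap: 0.0178
```

Run:
```python
from capz import *
s=read_state(); print(s['tcp_pos'],s['finger_gap'],s['ft_force'],s['orientation'],s['time_s'])
```

```text
[ 0.40828694 -0.20328218  0.02590445] 0.0177798954928785 [ 2.86022888  5.72202587 14.05530891] [ 9.71419455e-01 -2.37356992e-01  2.42832627e-03 -6.49748403e-05] 20.3
```

move_arm:
  steps:
    - [[0,0,-4,0,12],[0,0,-4,0,12],[0,0,0,0,12]]
  grip_force: 20

```text
time_s: 20.6
tcp_pos: [0.4091, -0.2036, 0.0183]
orientation: [0.971, -0.237, 0.003, 0.0]
ft_force: [4.3, 4.1, 13.5]
finger_gap: 0.0175
```

Run:
```python
from capz import *
s=read_state(); print(s['tcp_pos'],s['finger_gap'],s['ft_force'],s['torque'],s['orientation'],s['time_s'])
pic('side','side15')
a=cv2.imread('pics/side15.png'); cv2.imwrite('pics/side15c.png',cv2.resize(a[200:330,160:290],None,fx=4.6,fy=4.6,interpolation=cv2.INTER_CUBIC))
```

```text
[ 0.40909948 -0.20364514  0.01828803] 0.017476379701829216 [ 4.344292    4.06305561 13.50778351] [ 0.47868999 -0.78123066  0.12088651] [ 9.71459309e-01 -2.37182524e-01  3.35238589e-03  1.53605994e-04] 20.6
```

View pics/side15c.png

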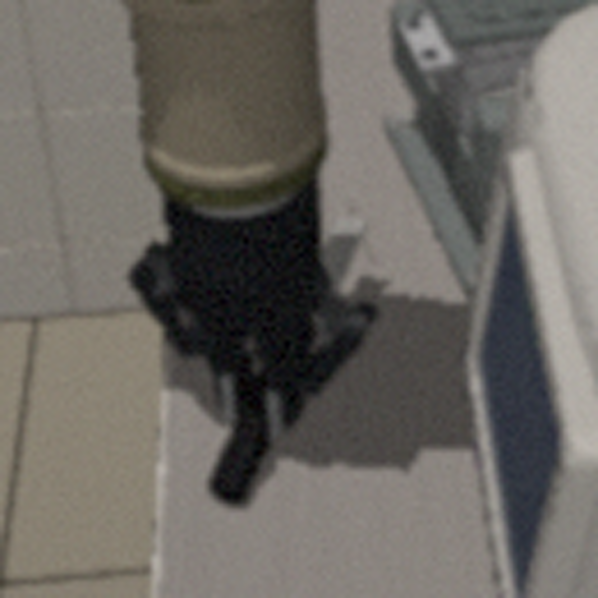

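move_arm:
  steps:
    - [[0,0,-4,0,12],[0,0,-3,0,12],[0,0,-2,0,12],[0,0,0,0,12]]

```text
time_s: 21.05
tcp_pos: [0.4076, -0.2045, 0.0087]
orientation: [0.971, -0.238, 0.002, 0.001]
ft_force: [1.7, 0.3, 8.5]
finger_gap: 0.0177
```

Run:
```python
from capz import *
s=read_state(); print(s['tcp_pos'],s['finger_gap'],s['ft_force'],s['torque'],s['orientation'],s['time_s'])
pic('side','side16')
a=cv2.imread('pics/side16.png'); cv2.imwrite('pics/side16c.png',cv2.resize(a[200:330,160:290],None,fx=4.6,fy=4.6,interpolation=cv2.INTER_CUBIC))
```

```text
[ 0.40764505 -0.2045471   0.00867167] 0.01769966844934022 [1.663127   0.34448632 8.508336  ] [-0.4492331  -0.33067477  0.12874125] [ 9.71308237e-01 -2.37812585e-01  2.27197382e-03  5.67373536e-04] 21.05
```

View pics/side16c.png

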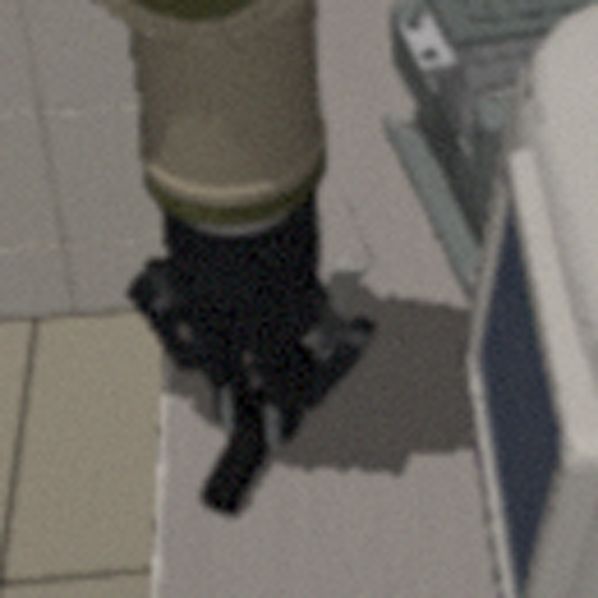

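move_arm:
  steps:
    - [[0,0,-2,0,12],[0,0,-1,0,12],[0,0,0,0,22],[0,0,0,0,30],[0,0,0,0,50],[0,0,20,0,60],[0,0,40,0,60],[0,-5,45,0,60],[-5,-20,45,0,60],[-10,-40,30,0,60],[-10,-40,0,0,60],[-10,-40,0,0,60]]

```text
time_s: 22.3
tcp_pos: [0.3702, -0.3501, 0.185]
orientation: [0.971, -0.238, 0.001, 0.001]
ft_force: [0.9, -0.2, -0.6]
finger_gap: 0.06
```

move_arm:
  steps:
    - [[-10,-40,0,0,60],[-10,-40,0,0,60],[-10,-40,0,0,60],[0,0,0,0,60]]

```text
time_s: 22.7
tcp_pos: [0.3367, -0.4733, 0.1826]
orientation: [0.97, -0.242, -0.001, 0.0]
ft_force: [-0.8, 0.5, 0.2]
finger_gap: 0.0597
```

Run:
```python
from capz import *
s=read_state(); print(s['tcp_pos'],s['finger_gap'],s['ft_force'],s['time_s'],np.abs(s['joint_vel']).max())
pic('side','side17');pic('top','top17'); capz('side17');capz('top17'); __import__('fit').segs(np.load('pics/top17_d.npy'))
a=cv2.imread('pics/top17.png'); cv2.imwrite('pics/top17c.png',cv2.resize(a[155:265,205:345],None,fx=5.5,fy=5.4,interpolation=cv2.INTER_CUBIC))
```

```text
[ 0.33665276 -0.4732661   0.18264768] 0.059680679563138155 [-0.8067718   0.46630126  0.19638047] 22.7 0.06936100659393409
side17 [(-52, 47, 182.5), (-45, 54, 185.1), (-35, 69, 187.4), (-25, 56, 189.1), (-15, 56, 188.4), (0, 55, 187.2), (15, 42, 186.2), (30, 34, 184.9), (45, 18, 177.5)]
top17 [(-52, 37, 183.4), (-45, 43, 184.1), (-35, 42, 187.6), (-25, 41, 188.2), (-15, 40, 187.4), (0, 37, 186.5), (15, 37, 184.4), (30, 36, 184.0), (45, 37, 175.4)]
cap [562.6 -54.1] [107.2  73.8] 13.0 636 mean [560.8 -53.6 183.2]
mjaw [556.4  -6.6] [96.4 26.8] 13.2 166 mean [560.   -3.1 143.7]
nut [547.9  44.3] [102.4  48.3] 1.3 285 mean [549.2  41.1 100.4]
fjaw [ 578.9 -104.6] [94.3 20.2] 13.4 137 mean [ 579.  -104.   139.9]
lug [505.4 -67. ] [15.4 45.7] 12.6 59 mean [505.3 -66.8 159.2]
lugback [622.3 -40. ] [ 9.  44.4] 12.9 30 mean [622.2 -39.7 158.2]
grip [557.1 117.1] [18.  80.7] 13.3 99 mean [557.  116.2 120.7]
```

View pics/top17c.png

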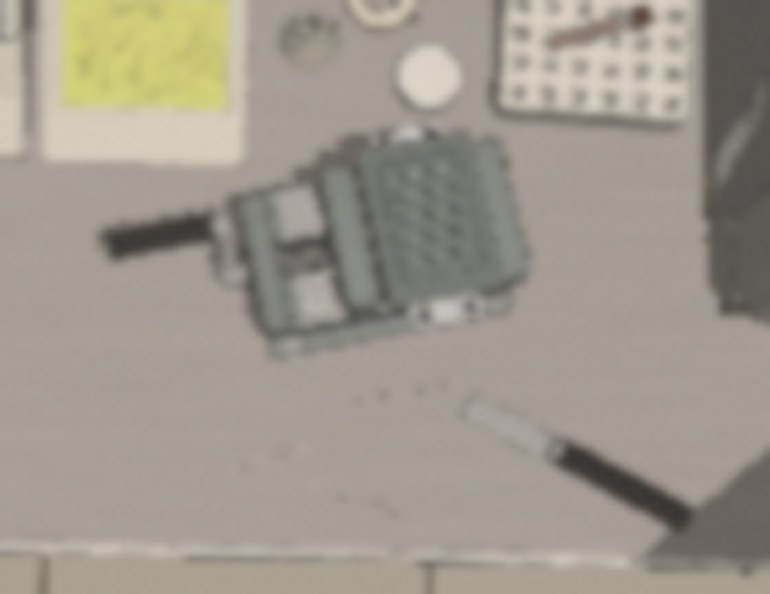

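View pics/side17.png

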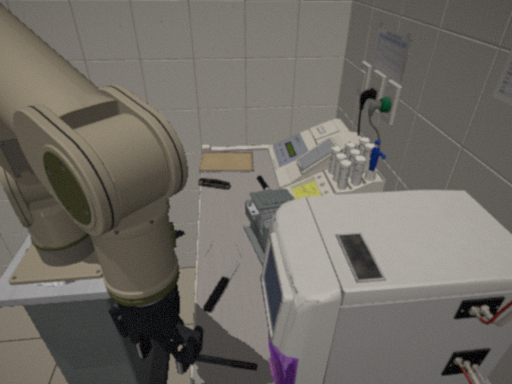

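Run:
```python
from h import *
A=cv2.imread('pics/top0.png').astype(int);B=cv2.imread('pics/top17.png').astype(int)
for n,(r0,r1,c0,c1) in dict(book=(195,260,120,172),stapler=(222,260,178,202),screwcap=(160,178,274,292)).items(): print(n,np.abs(A-B)[r0:r1,c0:c1].mean())
A=cv2.imread('pics/side0.png').astype(int);B=cv2.imread('pics/side17.png').astype(int)
print('marker side',np.abs(A-B)[352:372,205:258].mean(),np.abs(A-B)[300:340,220:260].mean())
P=cloud('top',np.load('pics/top17_d.npy')); q=P[(P[...,2]>.006)&(P[...,0]<.49)&(P[...,0]>.36)&(P[...,1]>-.27)&(P[...,1]<-.09)]; print('bar max z',np.sort(q[:,2])[-5:])
s=read_state(); print(s['time_s']); print(hand_in())
```

```text
book 2.8382642998027614
stapler 2.652046783625731
screwcap 3.3292181069958846
marker side 36.062893081761004 12.205833333333333
bar max z [0.02206556 0.02211574 0.02214174 0.0222566  0.0257871 ]
22.8
the job is handed in; nothing more can be done
None
```

I cranked the vise shut on the bucket, pried the cap's front edge up about 8 mm and laid the pry bar back on the worktop. I handed in at 22.8 s of the 70 allowed.

**Last checks:**
- **Cap:** the front edge rose about 8 mm in both cameras. It was still there after the bar came out and again just before hand-in.
- **Bucket:** it squared up with the jaws and did not move measurably during the pry (lug positions within about 1 mm).
- **Pry bar:** it lies flat (highest reading about 22–26 mm, for an 18 mm handle), fully on the worktop.
- **Robot:** it was clear of everything at hand-in. The highest wrist force I read was about 67 N, but I read force only at the end of each move.

**Doubts that remain:**
- **Vise squeeze:** I tightened to about 60 N at the crank grip. When I opened the fingers, the crank sprang back by about 25–30°, roughly 1 mm of jaw. It then stayed put for the rest of the run. I infer that the bucket is still firmly held, with both jaws against it, but I had no direct reading of the clamping force and did not tighten again.
- **Bystanders:** the log book, stapler and screw cap look unchanged from the first picture. The picture comparison for the marker failed because the gripper blocks the view of it. The fingers stayed about 18 cm above that area on the way out.

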